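Clamp a casting mould and set the cam lever

ROBOT

A 6-joint arm with a two-finger parallel gripper is mounted at the origin on the work surface. World frame = base frame: x ahead of the robot, y to its left, z up, the work surface at z = 0. Lengths are in mm, angles in rad, forces in N, time in s.
With the tool pointing down it reaches from about 275 to 750 mm from the base axis. Payload 10.2 kg.
Tool frame: the origin (TCP) lies at the very end of the fingers, on their centre line; the grasp point (between the pads) lies 19 mm behind it; x points along the fingers, z is the direction in which the jaws open and shut, and the axes are right-handed (so a half turn about x gives the same grasp; the last joint's range is limited). The gripper opens to 88 mm and grips with 3 to 60 N. Pads are 18 mm wide; open, the fingers measure 123 mm over their backs; the gripper's body (75 mm by 187 mm) begins 45 mm behind the grasp point.
Start: joints at [-1.472, 0.313, 1.498, -0, 1.331, -0.223], TCP at [166.031, -498.061, 238.72] pointing down, gripper open.
Joint ranges: [-2.94, 2.94], [-0.97, 2.17], [0.19, 2.56], [-1.23, 4.37], [0.02, 3.11], [-2.88, 2.88]. Speed limits (rad/s): [2.39, 2.39, 3.01, 3.14, 3.14, 3.14].

INTERFACE

Orientations are given as a unit quaternion [w, x, y, z].
In Python, from station import sensors, viewer, finish_job gives the robot as it stands.
- The arm moves only by the tool step_arm, never from a script. Its argument "commands" is a list of rows, each an object of numbers: "tx", "ty", "tz": the shift along the tool's x, y, z in mm; "twist": the turn about the tool's x in degrees. A call has 1 to 5 rows; each row is the pose to reach, as a shift and turn from the pose commanded when the call began, along the tool's axes at that moment; what a row does not reach only later rows make up. A row lasts 1/8 s, in which the tool goes at most 62.5 mm and 10.7 degrees, less where a joint would pass 70% of its speed; a pose out of reach is approached as far as the arm can. A call with a gripper value outside its range is refused whole. "jaw" is the opening, from 0 (shut) to 1 (fully open), set as the call begins (left out, the last holds). The fingers move at their own pace and stop on an object; "grip_force" is the grip in N (left out, the last holds). Time passes only in rows, so rows that repeat a pose let the fingers close. It gives the time, the measured TCP pose, the force and the opening at its end, in the units of the state.
- sensors.get_obs(): the state, without advancing time (a new reading comes with each control period).
- viewer.capture(name): name is "side" or "top"; returns a dict with "pixels" (384x512x3 uint8, red, green, blue), "z_map" (384x512 float32, mm along the optical axis (not along the pixel's ray), 0 where there is no reading), "fovy" (degrees; the focal length in pixels is half the picture's height over the tangent of half this angle, whatever the lens; pixels are square), "cx", "cy" (the principal point, pixels), "distortion" ([k1, k2, p1, p2, k3] as OpenCV has them; the pictures are not rectified), "extrinsics" (4x4, takes a point from camera to world coordinates). Camera axes: x right, y down, z forward; pixel columns grow to the right and rows downward; lengths in mm; the calibration is good to about 2 mm. A picture is of the moment at which its call begins.
- finish_job(): hands the job in, once; it reports no verdict.
Trained networks look in the newest picture that a camera, given by its name, has taken for a name from the list of things; names that differ only in an ending like _2 or _b are one class to them, and where a whole thing is asked for, a point or a joint stands for the part that bears it (a point fixed in the world has none). Each returns a list of dicts, best first, with "score" (0 to 1); they miss things now and then, are a little off and sometimes report something else, mostly with a low value. They report only what shows in the picture. A call takes as long as a camera call. They do not tell look-alikes from the thing itself.
- viewer.spot_in(query, camera): "extent" ([left, top, right, bottom] in pixels, round what is visible of it).
- viewer.masks_of(query, camera): "mask" (384x512 bool, what is visible of it) and "extent" ([left, top, right, bottom] in pixels, round what is visible of it).
- viewer.pinpoint(query, camera): "centre" ([column, row] in pixels: a listed point, or the origin of a listed thing).
The state is a dict: "time_s": time; "joint_positions": joint angles; "dq": joint speeds; "joint_efforts": joint torques, N m; "eef_pos": TCP position; "ee_rot": TCP orientation; "ft_force": force on the tool from outside, world axes, zero at the start; "wrist_torque": the same for the moment, N m; "gripper_width": finger opening in mm.
Only numpy, scipy, OpenCV 4.12 (cv2) and the standard library are available. Lean on these libraries where they do the work, as an engineer would, in place of code of your own. Each camera call takes 0.05 s, during which the arm holds its last target.

TASK

Take the plaster casting mould out of the wooden rack and stand it upright, pouring hole up, right down in the pocket of the mould clamp; lower it in gently, do not drop it. Then swing the clamp's lever until it points the same way as the brass pointer, and leave it there. Do not shift the pointer or disturb the jars and the bowl.

Things in the scene. Friction and masses are not known exactly. Their poses are not given: they have to be found in the camera images.
- mould: White plaster casting mould, an upright block 40 mm (its x) by 60 mm (its y) by 110 mm tall (its z), 0.2 to 0.4 kg, a dark seam line in the middle of its 60 mm faces and a round dark pouring hole on top. Origin: centre of its underside. It starts standing upright in the rack. Half a turn about z makes no difference.
- rack: Fixed plywood rack. Origin: centre of its underside. The mould stands on its 110 x 110 mm base, 10 mm thick. Upright cheeks (14 mm thick, 56 mm long, 110 mm tall) stand 2.5 mm from the mould's +x and -x faces, flush with its top at 120 mm above the table, so no finger fits there; the mould's +y and -y ends are open and can be gripped across the 60 mm.
- clamp: Fixed grey clamp, origin on the table under the pocket's middle. Base 20 mm thick, x -65..65, y -130..70 mm. Jambs at the pocket's y ends: inner faces y -33 and 33, 20 thick, 36 wide (x), tops 130 mm above the table, level with a seated mould's top, so there the mould must be held by its 40 mm sides. Lips at the x sides: inner faces x -23 and 23, 10 thick, tops 40 mm above the table.
- clamp_seat (a point): Centre of the pocket's floor, 20 mm above the table, axes as the clamp's. The pocket is 46 mm (x) by 66 mm (y). The mould's origin comes to this point, the mould's x axis along the clamp's x axis (either way round).
- lever_hinge (a point): Point on the lever's hinge axis, in the lever's plane of swing: clamp x 0, y -95 mm, 90 mm above the table; axes as the clamp's. The lever swings in the clamp's x-z plane.
- lever_grip (a point): Middle of the lever's black round handle (24 mm diameter, 55 mm long, along the lever), 128 mm from the hinge. The point's z axis points along the lever, outward; its y axis is the hinge axis. The handle can be pinched across the hinge axis from above.
- lever (a joint): Angle of the lever, rad. 0: it leans 0.9 rad from vertical towards the clamp's -x (the robot's side); it grows towards +x, 0.9 is upright, 1.7 is its far stop. It is moderately stiff and stays where it is left.
- pointer_tip (a point): Tip of the brass pointer, a flat bar with a diamond head on the outer side (-y) of the round scale plate (110 mm diameter) at the lever's hinge, 80 mm from the same hinge axis, 29 mm beyond the lever's plane. The point's z axis points along the pointer, outward.
- pointer (a joint): Angle of the pointer, rad, counted like the lever's: the lever is set when both values are equal. Very stiff; it is not to be moved.
- brush_jar: Bystander: cream jar with brushes, 76 mm diameter, 190 mm tall with the brushes, loose. Origin: centre of its underside.
- clay_bowl: Bystander: grey-brown clay bowl, 124 mm diameter, 70 mm tall, loose. Origin: centre of its underside.
- slip_jar: Bystander: cream jar with a white lid, 76 mm diameter, 100 mm tall, loose. Origin: centre of its underside.
Things that resemble listed ones, but are neither listed nor needed, are in the scene too. What is meant by the mould is not blue, and is the smaller of those in its own colour.

How it is judged:
By the outcome, as a careful person would: the job done as asked, in the order asked, and still so for the second after the job is handed in, with the robot touching nothing.
It also fails if it takes over 69 s, if anything falls off the work surface, if the arm or the gripper's body presses on something with over 40 N, if the wrist force passes 120 N, or if a joint passes its speed limit or range.

## Working session

There is one attempt and no reset: what is moved stays moved. The work goes in short steps, Python scripts to look and compute and a tool call to move; the robot and the scene stay as the last step left them, time stands still between calls to the robot, and variables do not carry over. Pictures are saved under pics/ and viewed, and the job is handed in when it is done.

Besides the shell and the picture viewer there is one more tool, called as name(argument=value, ...) on one line, values as JSON. step_arm: Moves the arm, as the interface text tells. Its arguments: {"type":"object","properties":{"commands":{"type":"array","items":{"type":"object","properties":{"tx":{"type":"number"},"ty":{"type":"number"},"tz":{"type":"number"},"twist":{"type":"number"}}}},"jaw":{"type":"number"},"grip_force":{"type":"number"}},"required":["commands"]}

```bash
ls; mkdir -p pics
python3 - <<'E'
from station import sensors, viewer
import cv2,numpy as np,pickle
print(sensors.get_obs())
for n in("side","top"):
    c=viewer.capture(n); pickle.dump(c,open(n+"0.pkl","wb"))
    print(n,c["fovy"],c["cx"],c["cy"],c["distortion"],np.round(c["extrinsics"],3).tolist())
    cv2.imwrite(f"pics/{n}0.png",cv2.resize(c["pixels"][:,:,::-1],(800,600),interpolation=cv2.INTER_CUBIC))
E
```

```text
pics
{'time_s': 0.0, 'joint_positions': array([-1.47241543e+00,  3.13429228e-01,  1.49842039e+00, -3.20396147e-05,
        1.33101316e+00, -2.23384050e-01]), 'dq': array([-2.35402355e-05,  6.53328088e-04, -1.03582825e-04,  1.35164114e-03,
       -5.59126458e-04, -7.83350792e-04]), 'joint_efforts': array([-5.88615276e-04, -4.02215087e+01, -2.52270681e+01,  6.94429432e-02,
        3.52424907e-02, -8.85842064e-05]), 'eef_pos': array([ 165.99075895, -497.80792877,  238.17798568]), 'ee_rot': array([ 0.57333396,  0.41377568,  0.57394462, -0.41311674]), 'ft_force': array([-0.27597969, -0.73330892,  0.18282796]), 'wrist_torque': array([-0.00188202, -0.02371331,  0.01809229]), 'gripper_width': 88.12253038478732}
side 51.38465769033981 248.32736291839856 194.82203910673465 [-0.07036265  0.          0.          0.          0.        ] [[-0.762, -0.494, 0.418, 125.022], [-0.647, 0.594, -0.478, 499.426], [-0.013, -0.635, -0.773, 932.174], [0.0, 0.0, 0.0, 1.0]]
top 49.19652311916694 247.5075071511867 187.09661495794546 [0.02286657 0.         0.         0.         0.        ] [[-0.008, -0.992, 0.129, 354.27], [-1.0, 0.009, 0.006, -21.661], [-0.007, -0.129, -0.992, 1502.823], [0.0, 0.0, 0.0, 1.0]]
```

View pics/side0.png

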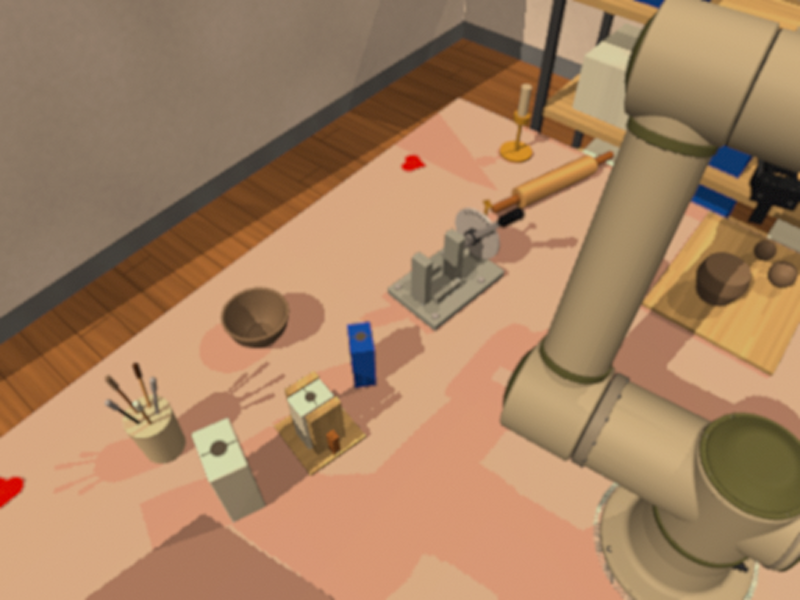

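View pics/top0.png

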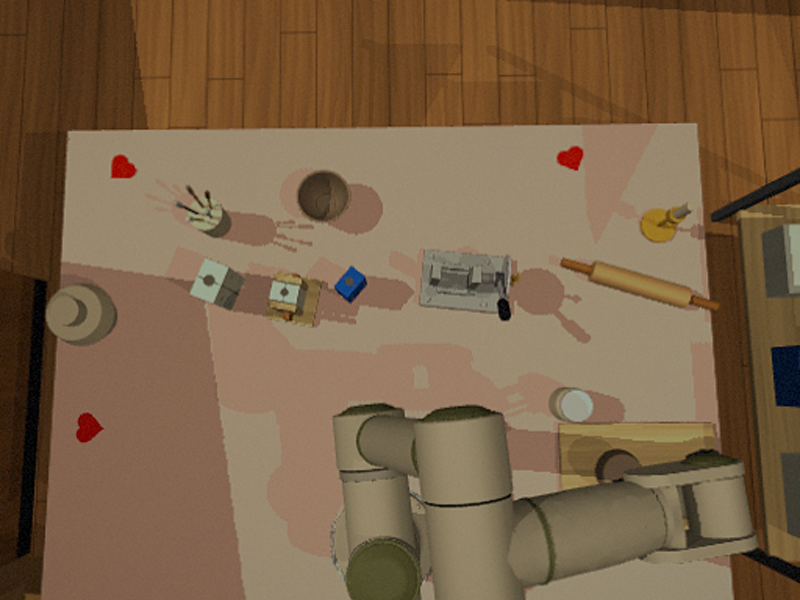

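The side picture shows the rack with the small white mould at about (310,400), a larger white look-alike at (225,460), a blue one at (362,355) and the clamp at (450,270). In the top picture the mould is at (287,293) and the clamp at (465,280). Next I'll measure them from the point clouds.

```bash
cat > h.py <<'E'
import numpy as np,cv2
def K(c):
    f=192/np.tan(np.radians(c["fovy"])/2); return np.array([[f,0,c["cx"]],[0,f,c["cy"]],[0,0,1.]])
def cloud(c):
    v,u=np.mgrid[:384,:512]; p=np.stack([u.ravel(),v.ravel()],1).astype(float)[:,None]
    n=cv2.undistortPoints(p,K(c),np.array(c["distortion"]))[:,0]
    z=c["z_map"].ravel()[:,None]
    P=np.hstack([n*z,z]); E=c["extrinsics"]
    W=P@E[:3,:3].T+E[:3,3]; W[z[:,0]==0]=np.nan
    return W.reshape(384,512,3)
def proj(c,X):
    E=np.linalg.inv(c["extrinsics"]); P=np.atleast_2d(X)@E[:3,:3].T+E[:3,3]
    return cv2.projectPoints(P,np.zeros(3),np.zeros(3),K(c),np.array(c["distortion"]))[0][:,0]
def ray(c,uv,zw):
    n=cv2.undistortPoints(np.array(uv,float).reshape(-1,1,2),K(c),np.array(c["distortion"]))[:,0]
    E=c["extrinsics"]; d=np.hstack([n,np.ones((len(n),1))])@E[:3,:3].T; o=E[:3,3]
    return o+d*((zw-o[2])/d[:,2])[:,None]
E
python3 - <<'E'
from station import sensors, viewer
import pickle,numpy as np
from h import *
for n in("side","top"):
    c=viewer.capture(n);W=cloud(c);pickle.dump(c,open(n+"0.pkl","wb"))
    tb=W[(abs(W[...,2])<15)]; print(n,"table z",np.nanmedian(tb[:,2]))
    for q in["mould","rack","clamp","clamp_seat","lever_hinge","lever_grip","lever","pointer_tip","pointer","brush_jar","clay_bowl","slip_jar"]:
        for r in viewer.pinpoint(q,n)[:3]:
            u,v=r["centre"]; p=W[int(np.clip(v,0,383)),int(np.clip(u,0,511))]
            print(n,q,round(r["score"],2),np.round([u,v],1),np.round(p))
E
```

```text
side table z 0.3434819791098107
side mould 0.66 [202.5 275.3] [508. 234.  87.]
side rack 0.74 [202.8 276.3] [507. 235.  84.]
side clamp 0.94 [276.6 187.8] [ 574. -140.   21.]
side clamp_seat 0.61 [277.7 180.6] [ 589. -164.   20.]
side lever_hinge 0.75 [301.6 151.8] [ 564. -243.   99.]
side lever_grip 0.53 [326.2 140.4] [ 484. -231.  200.]Traceback (most recent call last):
  File "<stdin>", line 8, in <module>
ValueError: it knows: brush_jar, clamp, clamp_seat, clay_bowl, lever_grip, lever_hinge, mould, pointer_tip, rack, slip_jar
```

Run:
```python
import pickle
from h import *
ims=[]
for n,(x0,y0,w,h) in(("side",(110,100,240,240)),("top",(100,120,256,100))):
    c=pickle.load(open(n+"0.pkl","rb"))
    im=c["pixels"][y0:y0+h,x0:x0+w,::-1]
    cv2.imwrite(f"pics/{n}0c.png",cv2.resize(im,None,fx=2.5 if n=="side" else 3.1,fy=2.5 if n=="side" else 3.1,interpolation=cv2.INTER_CUBIC))
# height map from both
P=np.vstack([cloud(pickle.load(open(n+"0.pkl","rb"))).reshape(-1,3) for n in("top","side")])
P=P[(P[:,0]>250)&(P[:,0]<750)&(P[:,1]>-250)&(P[:,1]<550)]
H=np.zeros((250,400))
i=((750-P[:,0])/2).astype(int);j=((550-P[:,1])/2).astype(int)
np.maximum.at(H,(i,j),P[:,2])
cv2.imwrite("pics/hm.png",cv2.resize(cv2.applyColorMap(np.uint8(np.clip(H,0,200)*1.27),cv2.COLORMAP_JET),(800,500),interpolation=cv2.INTER_NEAREST))
```

```text
(no output)
```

View pics/side0c.png

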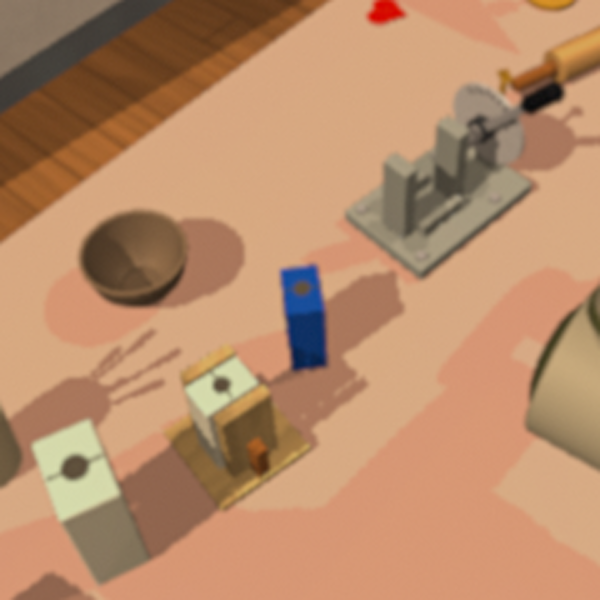

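View pics/top0c.png

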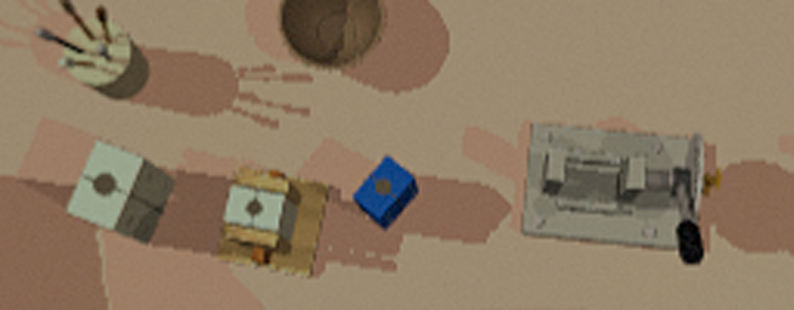

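View pics/hm.png

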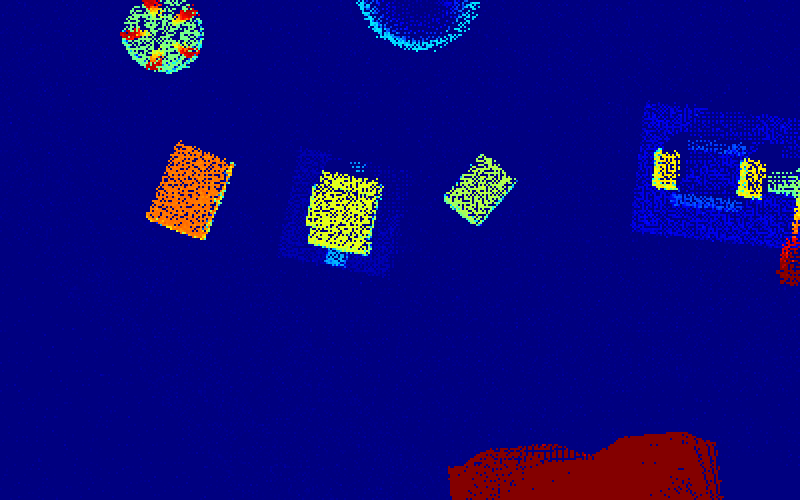

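Run:
```python
import pickle
from h import *
for n in("top","side"):
    c=pickle.load(open(n+"0.pkl","rb"));W=cloud(c);px=c["pixels"].astype(int)
    def box(x0,x1,y0,y1,z0,z1,extra=None):
        m=(W[...,0]>x0)&(W[...,0]<x1)&(W[...,1]>y0)&(W[...,1]<y1)&(W[...,2]>z0)&(W[...,2]<z1)
        if extra is not None:m&=extra
        return m
    def rect(name,m):
        P=W[m]; 
        if len(P)<8: print(n,name,len(P));return
        r=cv2.minAreaRect(P[:,:2].astype(np.float32)); print(n,name,len(P),np.round(r[0],1),np.round(r[1],1),round(r[2],2),"z",np.round(np.median(P[:,2]),1))
    white=(px[...,2]>0.8*px[...,0])
    rect("mouldtop",box(460,600,150,270,112,130,white))
    rect("racktop",box(460,600,150,270,114,130))
    rect("rackbase",box(450,620,130,290,5,15))
    rect("rack all",box(450,620,130,290,5,150))
    rect("clampbase",box(480,680,-320,-60,14,26))
    rect("clamp jambs",box(520,640,-225,-90,123,137))
    rect("jambA",box(520,640,-130,-90,123,137))
    rect("jambB",box(520,640,-225,-160,123,137))
    rect("lips",box(500,640,-190,-100,34,46))
    rect("big",box(460,640,290,420,150,180)); rect("blue",box(460,640,20,120,90,120))
    for s,m in(("big",box(460,640,290,420,30,300)),("blue",box(460,640,20,120,30,300))):print(s,np.nanmax(W[m][:,2]))
```

```text
top mouldtop 183 [538.2 206. ] [58.2 40.8] 78.44 z 118.1
top racktop 322 [536.8 204.9] [60.9 73.3] 77.79 z 118.5
top rackbase 354 [540.6 211.1] [150.7 152.3] 89.79 z 8.6
top rack all 902 [540.6 211.1] [150.7 152.3] 89.79 z 60.8
top clampbase 1243 [ 572.4 -182.3] [180.4 129.9] 83.87 z 19.0
top clamp jambs 123 [ 574.5 -162.1] [106.2  35.8] 83.53 z 128.6
top jambA 62 [ 579.  -118.9] [19.9 34.1] 88.5 z 128.7
top jambB 61 [ 569.4 -204.3] [20.3 35.2] 77.71 z 128.3
top lips 92 [ 574.6 -149.6] [77.7 68.3] 88.41 z 38.8
top big 258 [558.2 356.5] [53.7 82.8] 68.26 z 152.3
top blue 220 [559.5  67.4] [40.  60.1] 49.32 z 107.8
big 159.97143883533886
blue 120.16346802172234
side mouldtop 183 [539.9 211.4] [55.3 35.4] 78.9 z 120.1
side racktop 694 [539.3 209.5] [62.2 74.9] 78.4 z 120.1
side rackbase 726 [544.6 201.9] [131.2 136.8] 85.98 z 9.8
side rack all 2099 [544.6 201.9] [131.2 136.8] 85.98 z 62.1
side clampbase 1333 [ 573.6 -187.7] [202.5 132.7] 83.32 z 20.5
side clamp jambs 173 [ 577.1 -157.9] [109.   37.8] 84.29 z 130.0
side jambA 89 [ 581.4 -114.9] [22.8 38. ] 83.12 z 130.0
side jambB 84 [ 572.7 -201. ] [22.5 37.3] 87.0 z 130.0
side lips 118 [ 572.1 -147. ] [65.6 85.5] 1.2 z 40.4
side big 879 [560.5 362.2] [56.6 84.3] 67.49 z 153.1
side blue 356 [560.9  72.3] [40.3 61.7] 49.79 z 110.0
big 158.02853944560195
blue 115.22005976039702
```

Run:
```python
from station import sensors, viewer
import pickle,numpy as np
from h import *
print(sensors.get_obs()["time_s"])
yaw=np.radians(-6.2);X=np.array([np.cos(yaw),np.sin(yaw),0]);Y=np.array([-X[1],X[0],0])
C=np.array([575.8,-160,0]);print("expected seat/hinge",C+[0,0,20],C-95*Y+[0,0,90])
for n in("side","top"):
    c=viewer.capture(n);W=cloud(c);pickle.dump(c,open(n+"0.pkl","wb"))
    tb=W[(abs(W[...,2])<15)]; print(n,"table z",np.nanmedian(tb[:,2]))
    for q in["mould","rack","clamp","clamp_seat","lever_hinge","lever_grip","pointer_tip","brush_jar","clay_bowl","slip_jar"]:
        for r in viewer.pinpoint(q,n)[:3]:
            u,v=r["centre"]; p=W[int(np.clip(v,0,383)),int(np.clip(u,0,511))]
            print(n,q,round(r["score"],2),np.round([u,v],1),np.round(p))
            off={"lever_grip":-95,"pointer_tip":-124}.get(q)
            if off:
                R=ray(c,[[u,v]],0)[0];o=c["extrinsics"][:3,3];d=R-o
                t=((C+off*Y-o)@Y)/(d@Y);p=o+t*d-(C+[0,0,90]);x,z=p@X,p[2]
                print("   plane r",np.hypot(x,z),"angle",0.9+np.arctan2(x,z))
    print(n,"hinge,seat proj",proj(c,np.array([C+[0,0,20],C-95*Y+[0,0,90]])))
    u,v=proj(c,C-110*Y+[0,0,110])[0].astype(int)
    cr=c["pixels"][v-40:v+40,u-50:u+50,::-1]; cv2.imwrite(f"pics/{n}_lev.png",cv2.resize(cr,(750,600),interpolation=cv2.INTER_CUBIC)); print("crop origin",u-50,v-40)
```

```text
0.45
expected seat/hinge [ 575.8 -160.    20. ] [ 565.54006121 -254.44434158   90.        ]
side table z 0.33948305829267156
side mould 0.7 [203.6 274.9] [507. 231.  89.]
side mould 0.69 [152.7 314. ] [523. 377.  91.]
side mould 0.61 [231.8 238.4] [543.  95.  49.]
side rack 0.74 [206.7 278.4] [507. 225.  61.]
side rack 0.42 [202.  273.8] [508. 233.  95.]
side rack 0.4 [324.3 142.7] [ 489. -231.  189.]
side clamp 0.55 [277.2 187.4] [ 571. -142.   21.]
side clamp_seat 0.88 [276.8 181.3] [ 589. -160.   20.]
side lever_hinge 0.64 [301.3 152.1] [ 563. -242.   97.]
side lever_grip 0.49 [325.7 141.1] [ 487. -232.  194.]
   plane r 116.6499351667211 angle 0.21306143675711364
side lever_grip 0.4 [312.4 126.9] [ 659. -458.    1.]
   plane r 112.04100562575168 angle 0.6903813212236032
side lever_grip 0.25 [302.1 148.6] [ 566. -250.  106.]
   plane r 8.906309031409704 angle 1.196465232033256
side pointer_tip 0.42 [313.6 125.5] [ 661. -468.   -1.]
   plane r 86.95199759341075 angle 0.8278266788278771
side brush_jar 0.61 [104.1 284.2] [682. 399.  65.]
side clay_bowl 0.96 [167.9 214.8] [760. 134.  
[... 400 characters left out ...]
] [ 575. -155.   20.]
top lever_hinge 0.8 [317.4 179.1] [ 563. -249.   96.]
top lever_hinge 0.36 [287.2 182.8] [ 564. -154.   22.]
top lever_hinge 0.25 [206.8 130.7] [762. 137.   4.]
top lever_grip 0.71 [323.5 195.8] [ 497. -250.  197.]
   plane r 155.94950991015443 angle 0.40016295652372225
top pointer_tip 0.38 [329. 178.] [ 560. -283.  131.]
   plane r 42.03299773268917 angle 0.8492259697392467
top brush_jar 0.94 [139.3 147. ] [686. 364.  68.]
top clay_bowl 0.66 [206.5 129.7] [765. 137.   5.]
top clay_bowl 0.65 [187.9 189. ] [530. 188. 114.]
top slip_jar 0.73 [362.5 254.3] [ 311. -389.  100.]
top hinge,seat proj [[288.48866713 178.74559262]
 [318.21659095 178.40899986]]
crop origin 273 137
```

View pics/side_lev.png

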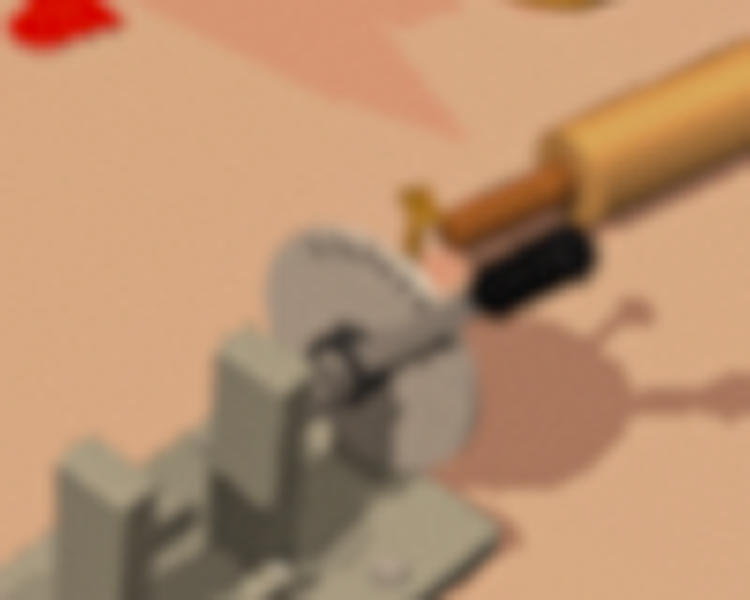

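View pics/top_lev.png

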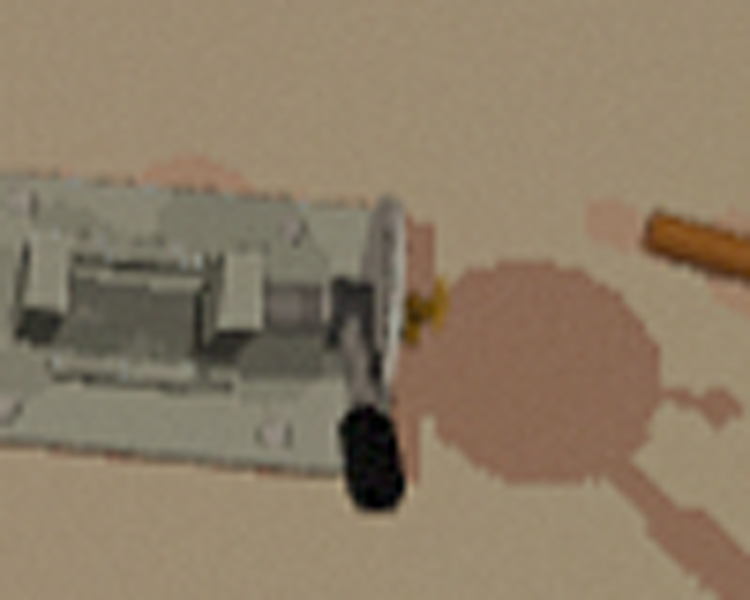

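```bash
cat >> h.py <<'E'
from scipy.spatial.transform import Rotation as Rn
def go(p,jawyaw=None):
    from station import sensors
    o=sensors.get_obs();q=o["ee_rot"];R=Rn.from_quat([q[1],q[2],q[3],q[0]]).as_matrix()
    d=R.T@(np.array(p,float)-o["eef_pos"]);jy=np.degrees(np.arctan2(R[1,2],R[0,2]))
    s=""
    if jawyaw is not None:
        e=(jy-jawyaw+90)%180-90; s=f"twist {e:.1f} (or {e-np.sign(e)*180:.1f})"
    print("t",round(o["time_s"],2),"tcp",np.round(o["eef_pos"],1),"jawyaw",round(jy,2),"xaxis",np.round(R[:,0],3),"q6",round(o["joint_positions"][5],3),"w",round(o["gripper_width"],1),"F",np.round(o["ft_force"],1))
    print(" -> tx %.1f ty %.1f tz %.1f"%tuple(d),s)
E
python3 -c "
from h import *
go([539,208.5,200],78.3);go([539,208.5,85],78.3)"
```

```text
t 1.55 tcp [ 166.  -498.1  238.7] jawyaw -71.56 xaxis [-0. -0. -1.] q6 -0.223 w 88.2 F [ 0.  -0.2 -0.5]
 -> tx 38.7 ty 577.3 tz -552.3 twist 30.1 (or -149.9)
t 1.55 tcp [ 166.  -498.1  238.7] jawyaw -71.56 xaxis [-0. -0. -1.] q6 -0.223 w 88.2 F [ 0.  -0.2 -0.5]
 -> tx 153.7 ty 577.3 tz -552.3 twist 30.1 (or -149.9)
```

step_arm(commands=[{"tx": 0,"ty": 41,"tz": -39,"twist": -10},{"tx": 0,"ty": 82,"tz": -78,"twist": -20},{"tx": 0,"ty": 123,"tz": -118,"twist": -30},{"tx": 0,"ty": 164,"tz": -157,"twist": -40},{"tx": 0,"ty": 206,"tz": -197,"twist": -50}], jaw=1)

```text
time_s: 2.17
eef_pos: [299.7, -244.4, 238.9]
ee_rot: [0.695, 0.13, 0.695, -0.131]
ft_force: [0.7, 0.7, -0.4]
gripper_width: 87.7
```

```bash
python3 -c "
from h import *
go([539,208.5,200],78.3)"
```

```text
t 2.17 tcp [ 299.7 -244.4  238.9] jawyaw -21.27 xaxis [ 0.001 -0.001 -1.   ] q6 -0.619 w 87.7 F [ 0.7  0.7 -0.4]
 -> tx 38.8 ty 508.9 tz 58.7 twist 80.4 (or -99.6)
```

step_arm(commands=[{"tx": 0,"ty": 51,"tz": 6,"twist": -10},{"tx": 0,"ty": 102,"tz": 12,"twist": -20},{"tx": 0,"ty": 153,"tz": 18,"twist": -30},{"tx": 0,"ty": 204,"tz": 24,"twist": -40},{"tx": 0,"ty": 255,"tz": 29,"twist": -50}])

```text
time_s: 2.8
eef_pos: [420.5, -17.9, 238.9]
ee_rot: [0.685, -0.176, 0.685, 0.176]
ft_force: [0.0, -0.5, 0.6]
gripper_width: 87.9
```

```bash
python3 -c "
from h import *
go([539,208.5,200],78.3)"
```

```text
t 2.8 tcp [420.5 -17.9 238.9] jawyaw 28.77 xaxis [ 0.001 -0.    -1.   ] q6 -0.825 w 87.9 F [ 0.  -0.5  0.6]
 -> tx 39.0 ty 141.4 tz 212.8 twist -49.5 (or 130.5)
```

step_arm(commands=[{"tx": 0,"ty": 28,"tz": 42,"twist": -10},{"tx": 0,"ty": 56,"tz": 85,"twist": -20},{"tx": 0,"ty": 85,"tz": 128,"twist": -30},{"tx": 0,"ty": 113,"tz": 170,"twist": -40},{"tx": 39,"ty": 141.4,"tz": 212.8,"twist": -49.5}])

```text
time_s: 3.42
eef_pos: [540.7, 206.6, 202.7]
ee_rot: [0.55, -0.447, 0.547, 0.445]
ft_force: [0.7, -0.6, 0.6]
gripper_width: 88.3
```

step_arm(commands=[{}])

```text
invalid input
```

Run:
```python
from h import *
from station import viewer
go([539,208.5,200],78.3)
ims=[]
for n,u0,v0 in(("top",120,120),("side",130,190)):
    c=viewer.capture(n); ims.append(cv2.resize(c["pixels"][v0:v0+140,u0:u0+140,::-1],(395,500),interpolation=cv2.INTER_CUBIC))
cv2.imwrite("pics/a.png",np.hstack(ims))
```

```text
t 3.42 tcp [540.7 206.6 202.7] jawyaw 78.27 xaxis [ 0.006  0.001 -1.   ] q6 -1.203 w 88.3 F [ 0.7 -0.6  0.6]
 -> tx 2.7 ty 2.1 tz 1.5 twist -0.0 (or 180.0)
```

View pics/a.png

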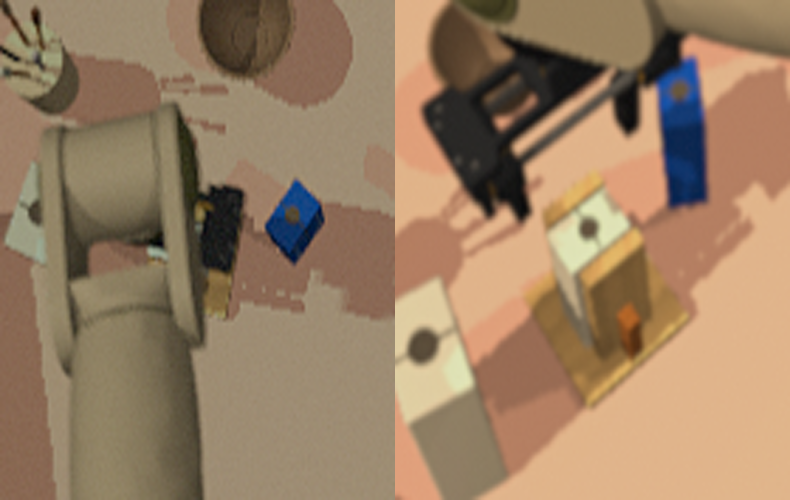

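Side view: the fingers (about (510,190) and (625,110)) straddle the mould's open ends above the top at (585,228). The top view is blocked by the wrist. I'll descend.

step_arm(commands=[{"tx": 25},{"tx": 50},{"tx": 75},{"tx": 75}])

```text
invalid input
```

Run:
```python
from h import *
from station import viewer
go([539,208.5,85],78.3)
c=viewer.capture("side"); cv2.imwrite("pics/b.png",cv2.resize(c["pixels"][200:340,130:290,::-1],(686,600),interpolation=cv2.INTER_CUBIC))
```

```text
t 3.52 tcp [538.2 207.7 196. ] jawyaw 78.33 xaxis [-0.007 -0.001 -1.   ] q6 -1.202 w 87.9 F [-0.1  0.1 -0.2]
 -> tx 111.0 ty -1.4 tz 1.2 twist 0.0 (or -180.0)
```

View pics/b.png

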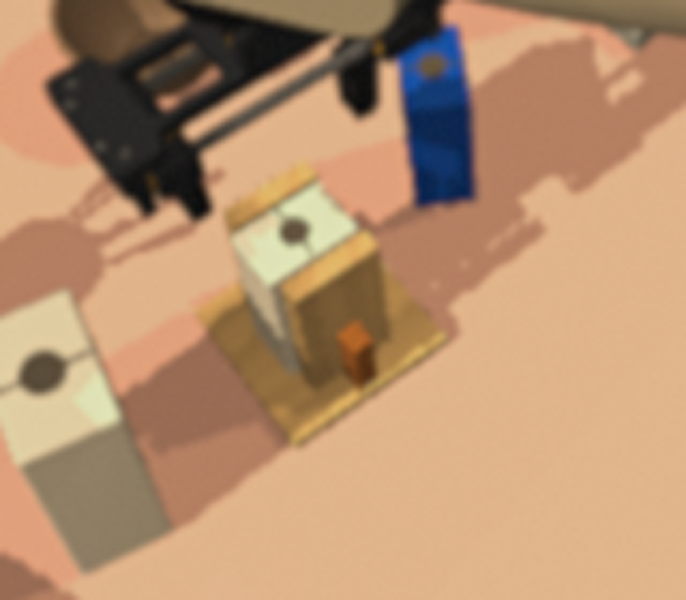

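Every row needs all four keys, so I'll send them in full.

step_arm(commands=[{"tx": 25,"ty": 0,"tz": 0,"twist": 0},{"tx": 45,"ty": 0,"tz": 0,"twist": 0},{"tx": 65,"ty": 0,"tz": 0,"twist": 0},{"tx": 70,"ty": 0,"tz": 0,"twist": 0}])

```text
time_s: 4.08
eef_pos: [538.7, 203.9, 131.1]
ee_rot: [0.55, -0.444, 0.55, 0.444]
ft_force: [0.3, 0.7, -0.2]
gripper_width: 88.0
```

Run:
```python
from h import *
from station import viewer
go([539,208.5,85],78.3)
c=viewer.capture("side"); cv2.imwrite("pics/c.png",cv2.resize(c["pixels"][200:340,130:290,::-1],(686,600),interpolation=cv2.INTER_CUBIC))
```

```text
t 4.08 tcp [538.7 203.9 131.1] jawyaw 77.83 xaxis [-0. -0. -1.] q6 -1.2 w 88.0 F [ 0.3  0.7 -0.2]
 -> tx 46.1 ty 0.7 tz 4.6 twist -0.5 (or 179.5)
```

View pics/c.png

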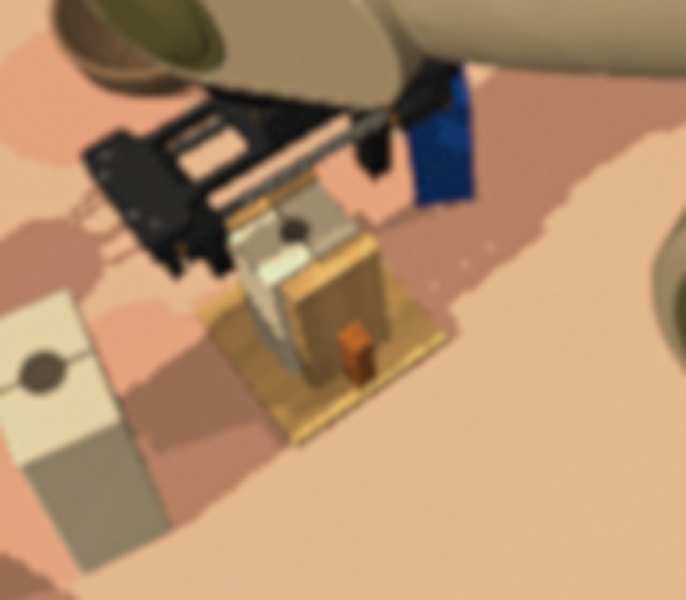

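step_arm(commands=[{"tx": 0,"ty": 1,"tz": 4.6,"twist": -0.5},{"tx": 20,"ty": 1,"tz": 4.6,"twist": -0.5},{"tx": 38,"ty": 1,"tz": 4.6,"twist": -0.5},{"tx": 46,"ty": 1,"tz": 4.6,"twist": -0.5},{"tx": 46,"ty": 1,"tz": 4.6,"twist": -0.5}])

```text
time_s: 4.75
eef_pos: [539.0, 209.6, 85.3]
ee_rot: [0.548, -0.447, 0.548, 0.447]
ft_force: [-0.5, 0.1, 0.5]
gripper_width: 88.3
```

Run:
```python
from h import *
from station import viewer
go([539,208.5,85],78.3)
c=viewer.capture("side"); cv2.imwrite("pics/d.png",cv2.resize(c["pixels"][200:340,130:290,::-1],(686,600),interpolation=cv2.INTER_CUBIC))
```

```text
t 4.75 tcp [539.  209.6  85.3] jawyaw 78.44 xaxis [ 0.  0. -1.] q6 -1.201 w 88.3 F [-0.5  0.1  0.5]
 -> tx 0.3 ty -0.2 tz -1.0 twist 0.1 (or -179.9)
```

View pics/d.png

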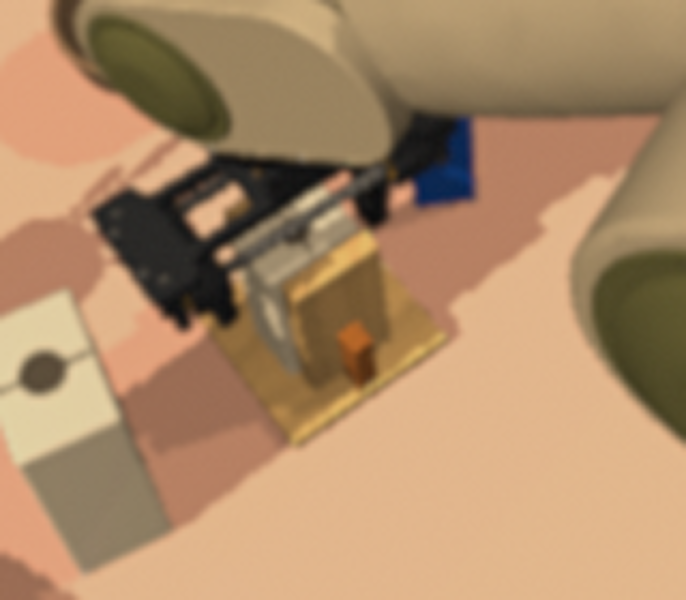

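The fingers are on both sides of the mould, with no contact. I'll grip.

step_arm(commands=[{"tx": 0,"ty": 0,"tz": 0,"twist": 0},{"tx": 0,"ty": 0,"tz": 0,"twist": 0},{"tx": 0,"ty": 0,"tz": 0,"twist": 0},{"tx": 0,"ty": 0,"tz": 0,"twist": 0},{"tx": 0,"ty": 0,"tz": 0,"twist": 0}], jaw=0.5, grip_force=30)

```text
time_s: 5.42
eef_pos: [539.0, 209.4, 85.2]
ee_rot: [0.548, -0.447, 0.548, 0.447]
ft_force: [-1.0, -1.4, 2.4]
gripper_width: 59.3
```

step_arm(commands=[{"tx": -12,"ty": 0,"tz": 0,"twist": 0},{"tx": -36,"ty": 0,"tz": 0,"twist": 0},{"tx": -66,"ty": 0,"tz": 0,"twist": 0},{"tx": -96,"ty": 0,"tz": 0,"twist": 0},{"tx": -125,"ty": 0,"tz": 0,"twist": 0}])

```text
time_s: 6.05
eef_pos: [538.6, 209.5, 211.4]
ee_rot: [0.548, -0.447, 0.548, 0.447]
ft_force: [0.7, 0.4, -1.3]
gripper_width: 59.3
```

Run:
```python
from h import *
from station import viewer
c=viewer.capture("side"); cv2.imwrite("pics/e.png",cv2.resize(c["pixels"][180:340,130:290,::-1],(600,600),interpolation=cv2.INTER_CUBIC))
go([440,20,215],83.8)
```

```text
t 6.1 tcp [539.9 209.8 215.4] jawyaw 78.45 xaxis [ 0.006  0.001 -1.   ] q6 -1.201 w 59.5 F [1.5 0.3 2.5]
 -> tx -0.5 ty 59.9 tz -205.9 twist -5.4 (or 174.6)
```

View pics/e.png

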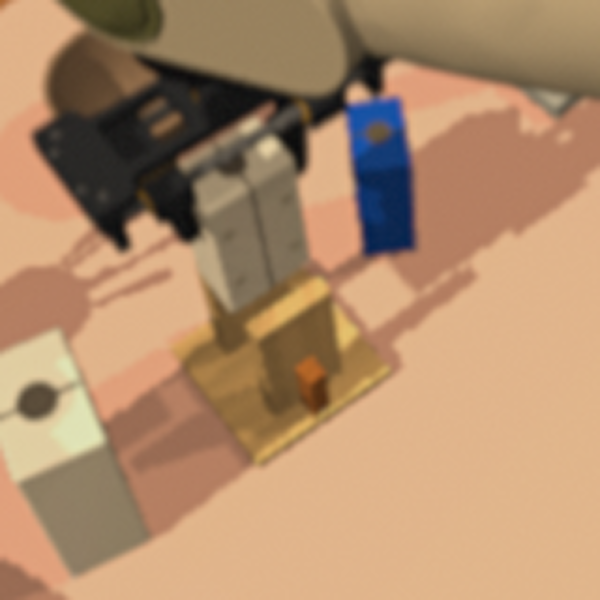

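step_arm(commands=[{"tx": -5,"ty": 2,"tz": -5,"twist": 0},{"tx": -5,"ty": 14,"tz": -48,"twist": -1},{"tx": -5,"ty": 29,"tz": -100,"twist": -2.5},{"tx": -5,"ty": 44,"tz": -150,"twist": -4},{"tx": -5,"ty": 60,"tz": -203,"twist": -5.4}])

```text
time_s: 6.72
eef_pos: [437.6, 21.4, 213.8]
ee_rot: [0.525, -0.472, 0.526, 0.473]
ft_force: [0.6, -1.4, -2.0]
gripper_width: 59.6
```

step_arm(commands=[{"tx": 40,"ty": 0,"tz": 0,"twist": 0},{"tx": 80,"ty": 0,"tz": 0,"twist": 0},{"tx": 110,"ty": 0,"tz": 0,"twist": 0},{"tx": 125,"ty": 0,"tz": 0,"twist": 0},{"tx": 130,"ty": 0,"tz": 0,"twist": 0}])

```text
time_s: 7.35
eef_pos: [438.2, 22.7, 83.6]
ee_rot: [0.526, -0.471, 0.527, 0.473]
ft_force: [-0.4, 0.9, -1.4]
gripper_width: 59.6
```

Run:
```python
from h import *
from station import viewer
go([440,20,75],83.8)
for n,u0,v0 in(("side",180,150),("top",180,150)):
    c=viewer.capture(n); cv2.imwrite(f"pics/f{n}.png",cv2.resize(c["pixels"][v0:v0+160,u0:u0+160,::-1],(600,600),interpolation=cv2.INTER_CUBIC))
    W=cloud(c);m=(W[...,0]>380)&(W[...,0]<500)&(W[...,1]>-60)&(W[...,1]<100)&(W[...,2]>-30)&(W[...,2]<130)
    print(n,np.nanmin(W[m][:,2]))
```

```text
t 7.35 tcp [438.2  22.7  83.6] jawyaw 83.83 xaxis [-0.003  0.001 -1.   ] q6 -1.68 w 59.6 F [-0.4  0.9 -1.4]
 -> tx 8.5 ty -2.1 tz -2.5 twist 0.0 (or -180.0)
side -6.17713275103381
top -10.48277402277381
```

View pics/fside.png

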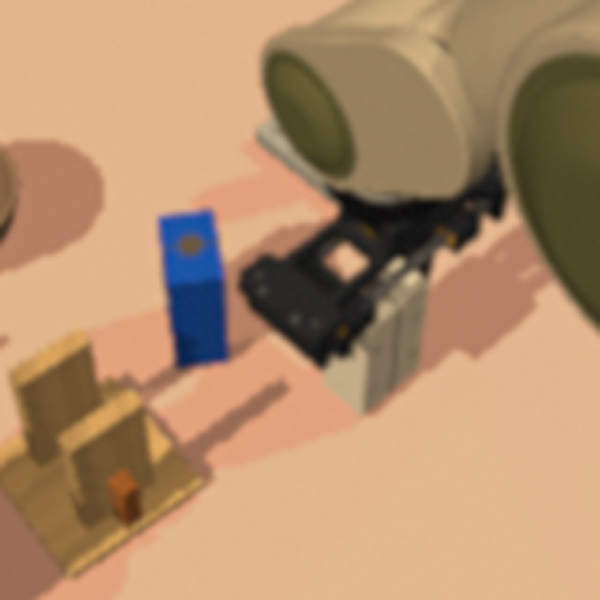

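The mould is held vertically just above the table (bottom corner at about (362,410)), away from the blue block. I'll lower it the last 8 mm.

step_arm(commands=[{"tx": 3,"ty": 0,"tz": 0,"twist": 0},{"tx": 6,"ty": 0,"tz": 0,"twist": 0},{"tx": 7.5,"ty": 0,"tz": 0,"twist": 0},{"tx": 8.5,"ty": 0,"tz": 0,"twist": 0},{"tx": 8.5,"ty": 0,"tz": 0,"twist": 0}])

```text
time_s: 8.07
eef_pos: [439.4, 22.6, 76.4]
ee_rot: [0.526, -0.472, 0.526, 0.472]
ft_force: [-0.4, 0.6, -1.5]
gripper_width: 59.7
```

step_arm(commands=[{"tx": 0.8,"ty": 0,"tz": 0,"twist": 0},{"tx": 1.4,"ty": 0,"tz": 0,"twist": 0},{"tx": 1.4,"ty": 0,"tz": 0,"twist": 0}])

```text
time_s: 8.45
eef_pos: [439.5, 22.6, 75.1]
ee_rot: [0.526, -0.472, 0.526, 0.472]
ft_force: [0.2, 0.7, 0.6]
gripper_width: 60.0
```

step_arm(commands=[{"tx": 0.6,"ty": 0,"tz": 0,"twist": 0},{"tx": 0.6,"ty": 0,"tz": 0,"twist": 0}])

```text
time_s: 8.7
eef_pos: [439.7, 22.5, 75.1]
ee_rot: [0.526, -0.473, 0.526, 0.472]
ft_force: [-2.2, 0.1, 8.0]
gripper_width: 59.7
```

step_arm(commands=[{"tx": 0,"ty": 0,"tz": 0,"twist": 0},{"tx": 0,"ty": 0,"tz": 0,"twist": 0},{"tx": 0,"ty": 0,"tz": 0,"twist": 0},{"tx": 0,"ty": 0,"tz": 0,"twist": 0}], jaw=1)

```text
time_s: 9.2
eef_pos: [439.4, 22.6, 74.4]
ee_rot: [0.526, -0.472, 0.526, 0.472]
ft_force: [0.5, -0.5, -0.0]
gripper_width: 87.8
```

step_arm(commands=[{"tx": -20,"ty": 0,"tz": 0,"twist": 0},{"tx": -50,"ty": 0,"tz": 0,"twist": 0},{"tx": -80,"ty": 0,"tz": 0,"twist": 0}])

```text
time_s: 9.57
eef_pos: [439.3, 22.6, 155.3]
ee_rot: [0.526, -0.472, 0.526, 0.472]
ft_force: [0.0, 0.7, -0.9]
gripper_width: 88.0
```

Run:
```python
from h import *
from station import viewer
go([440,20,150],-6.2)
c=viewer.capture("side"); cv2.imwrite("pics/g.png",cv2.resize(c["pixels"][150:310,180:340,::-1],(600,600),interpolation=cv2.INTER_CUBIC))
W=cloud(c);px=c["pixels"].astype(int)
m=(W[...,0]>390)&(W[...,0]<490)&(W[...,1]>-40)&(W[...,1]<90)&(W[...,2]>105)&(W[...,2]<118)
P=W[m];print(cv2.minAreaRect(P[:,:2].astype(np.float32)),len(P))
```

```text
t 9.57 tcp [439.3  22.6 155.3] jawyaw 83.84 xaxis [-0.  0. -1.] q6 -1.679 w 88.0 F [ 0.   0.7 -0.9]
 -> tx 5.3 ty -1.0 tz -2.5 twist -90.0 (or 90.0)
((439.5450439453125, 23.143898010253906), (61.77244567871094, 40.8487663269043), 86.0000228881836) 322
```

View pics/g.png

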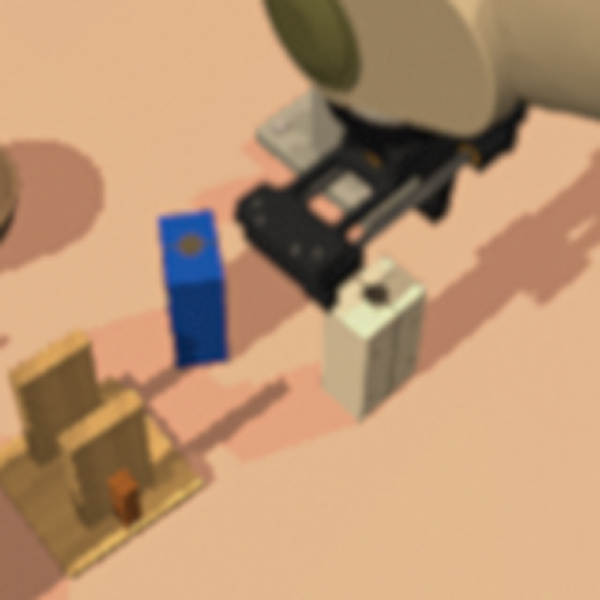

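The mould stands upright on the table (top at about (378,290) in the crop). The side camera puts it within 1 mm of where the jaws left it. I'll turn 90° and regrip it across the 40 mm.

step_arm(commands=[{"tx": 0,"ty": 0,"tz": 0,"twist": 10},{"tx": 0,"ty": 0,"tz": 0,"twist": 20},{"tx": 0,"ty": 0,"tz": 0,"twist": 30},{"tx": 0,"ty": 0,"tz": 0,"twist": 40},{"tx": 0,"ty": 0,"tz": 0,"twist": 50}])

```text
time_s: 10.25
eef_pos: [439.3, 22.6, 154.0]
ee_rot: [0.677, -0.204, 0.677, 0.204]
ft_force: [-0.2, -0.6, -0.2]
gripper_width: 88.4
```

step_arm(commands=[{"tx": 0,"ty": 0,"tz": 0,"twist": 10},{"tx": 0,"ty": 0,"tz": 0,"twist": 20},{"tx": 0,"ty": 0,"tz": 0,"twist": 30},{"tx": 0,"ty": 0,"tz": 0,"twist": 40},{"tx": 0,"ty": 0,"tz": 0,"twist": 40}])

```text
time_s: 10.88
eef_pos: [439.3, 22.6, 154.1]
ee_rot: [0.706, 0.037, 0.706, -0.037]
ft_force: [-0.9, -0.4, -0.1]
gripper_width: 88.2
```

Run:
```python
from h import *
from station import viewer
go([439.5,22.6,75],-6.2)
ims=[]
for n,u0,v0 in(("side",220,180),("top",200,150)):
    c=viewer.capture(n); ims.append(cv2.resize(c["pixels"][v0:v0+120,u0:u0+120,::-1],(400,400),interpolation=cv2.INTER_CUBIC))
    W=cloud(c);px=c["pixels"].astype(int)
    m=(W[...,0]>390)&(W[...,0]<490)&(W[...,1]>-40)&(W[...,1]<90)&(W[...,2]>103)&(W[...,2]<118)
    P=W[m];print(n,cv2.minAreaRect(P[:,:2].astype(np.float32)),len(P)) if len(P)>5 else 0
cv2.imwrite("pics/i.png",np.hstack(ims))
```

```text
t 10.88 tcp [439.3  22.6 154.1] jawyaw -6.08 xaxis [-0.  0. -1.] q6 -0.11 w 88.2 F [-0.9 -0.4 -0.1]
 -> tx 79.1 ty 0.0 tz 0.2 twist 0.1 (or -179.9)
side ((438.7837829589844, 23.056121826171875), (61.477962493896484, 42.093021392822266), 83.80985260009766) 345
```

View pics/i.png

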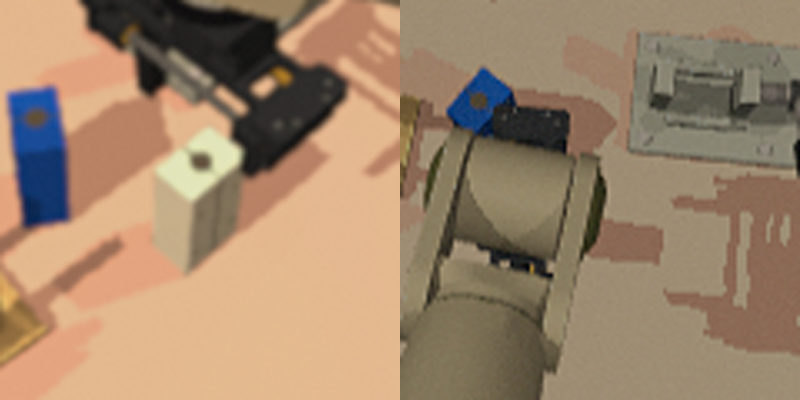

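step_arm(commands=[{"tx": 25,"ty": 0,"tz": 0,"twist": 0},{"tx": 50,"ty": 0,"tz": 0,"twist": 0},{"tx": 70,"ty": 0,"tz": 0,"twist": 0},{"tx": 78,"ty": 0,"tz": 0,"twist": 0},{"tx": 78,"ty": 0,"tz": 0,"twist": 0}])

```text
time_s: 11.6
eef_pos: [439.4, 22.6, 76.4]
ee_rot: [0.706, 0.038, 0.706, -0.038]
ft_force: [0.0, -0.1, 1.0]
gripper_width: 87.9
```

step_arm(commands=[{"tx": 0,"ty": 0,"tz": 0,"twist": 0},{"tx": 0,"ty": 0,"tz": 0,"twist": 0},{"tx": 0,"ty": 0,"tz": 0,"twist": 0},{"tx": 0,"ty": 0,"tz": 0,"twist": 0},{"tx": 0,"ty": 0,"tz": 0,"twist": 0}], jaw=0.3, grip_force=25)

```text
time_s: 12.22
eef_pos: [439.4, 22.6, 76.5]
ee_rot: [0.706, 0.038, 0.706, -0.038]
ft_force: [-2.0, -0.2, 0.2]
gripper_width: 40.7
```

step_arm(commands=[{"tx": 0,"ty": 0,"tz": 0,"twist": 0},{"tx": 0,"ty": 0,"tz": 0,"twist": 0}])

```text
time_s: 12.48
eef_pos: [439.4, 22.6, 76.4]
ee_rot: [0.706, 0.038, 0.706, -0.038]
ft_force: [0.5, -0.4, 0.7]
gripper_width: 39.9
```

Run:
```python
from h import *
from station import viewer
go([439.5,22.6,75],-6.2)
```

```text
t 12.47 tcp [439.4  22.6  76.4] jawyaw -6.16 xaxis [-0.  0. -1.] q6 -0.109 w 39.9 F [ 0.5 -0.4  0.7]
 -> tx 1.4 ty 0.0 tz 0.1 twist 0.0 (or -180.0)
```

step_arm(commands=[{"tx": -12,"ty": 0,"tz": 0,"twist": 0},{"tx": -45,"ty": 0,"tz": 0,"twist": 0},{"tx": -90,"ty": 0,"tz": 0,"twist": 0},{"tx": -135,"ty": 0,"tz": 0,"twist": 0},{"tx": -160,"ty": 0,"tz": 0,"twist": 0}])

```text
time_s: 13.1
eef_pos: [439.6, 22.6, 239.2]
ee_rot: [0.707, 0.038, 0.705, -0.038]
ft_force: [0.2, -0.5, -2.0]
gripper_width: 40.0
```

```bash
cat > fit.py <<'E'
# fit known clamp top surfaces (jamb tops, base top) by plan-view fit of all visible points
from h import *
from scipy.optimize import minimize
import pickle
def clampfit(c,n):
    W=cloud(c).reshape(-1,3); z0=np.nanmedian(W[abs(W[:,2])<12][:,2]); W=W-[0,0,z0]
    px=c["pixels"].reshape(-1,3).astype(int)
    g=(W[:,0]>450)&(W[:,0]<700)&(W[:,1]>-340)&(W[:,1]<-40)
    W=W[g]
    A=W[(W[:,2]>126)&(W[:,2]<134)&(W[:,0]>530)&(W[:,0]<620)&(W[:,1]>-225)&(W[:,1]<-95)][:,:2]
    B=W[(W[:,2]>16)&(W[:,2]<24)][:,:2]
    def out(P,rects):
        d=np.full(len(P),1e9)
        for x0,x1,y0,y1 in rects:
            dx=np.maximum(np.maximum(x0-P[:,0],P[:,0]-x1),0);dy=np.maximum(np.maximum(y0-P[:,1],P[:,1]-y1),0)
            d=np.minimum(d,np.hypot(dx,dy))
        return d
    def cost(p):
        a=np.radians(p[2]);R=np.array([[np.cos(a),-np.sin(a)],[np.sin(a),np.cos(a)]])
        f=lambda P:(P-p[:2])@R
        hub=lambda d:np.minimum(d,6)**2
        return hub(out(f(A),[(-18,18,33,53),(-18,18,-53,-33)])).sum()*3+hub(out(f(B),[(-65,65,-130,70)])).sum()
    best=min((minimize(cost,[575+dx,-160+dy,-6.2],method="Nelder-Mead") for dx in(-3,0,3) for dy in(-3,0,3)),key=lambda r:r.fun)
    print(n,"z0",round(z0,2),"clamp",np.round(best.x,2),"cost",round(best.fun,1),len(A),len(B))
    return best.x
if __name__=="__main__":
    for n in("side","top"): clampfit(pickle.load(open(n+"0.pkl","rb")),n)
E
python3 fit.py
python3 - <<'E'
from h import *
from station import viewer
from fit import clampfit
go([572,-60,240],-6.2)
for n in("side","top"):clampfit(viewer.capture(n),n)
E
```

```text
side z0 0.25 clamp [ 576.42 -158.41   -6.  ] cost 23.1 148 1251
top z0 -1.32 clamp [ 574.67 -161.97   -6.18] cost 0.5 106 1052
t 13.1 tcp [439.6  22.6 239.2] jawyaw -6.16 xaxis [ 0.003 -0.001 -1.   ] q6 -0.109 w 40.0 F [ 0.2 -0.5 -2. ]
 -> tx -0.3 ty -67.9 tz 140.5 twist 0.0 (or -180.0)
side z0 0.22 clamp [ 580.21 -157.72   -3.1 ] cost 0.7 0 261
top z0 -1.12 clamp [ 574.55 -161.72   -6.11] cost 0.3 105 1057
```

```bash
python3 -c "
from h import *
go([575.8,-159.5,226],-6.1)"
```

```text
t 13.2 tcp [440.2  22.5 239.1] jawyaw -6.16 xaxis [ 0.005 -0.001 -1.   ] q6 -0.109 w 39.8 F [-0.3  0.  -2.6]
 -> tx 14.0 ty -166.4 tz 154.3 twist -0.1 (or 179.9)
```

step_arm(commands=[{"tx": 0,"ty": -38,"tz": 35,"twist": 0},{"tx": 0,"ty": -78,"tz": 72,"twist": 0},{"tx": 0,"ty": -118,"tz": 110,"twist": 0},{"tx": 5,"ty": -150,"tz": 140,"twist": 0},{"tx": 12,"ty": -166.4,"tz": 154,"twist": 0}])

```text
time_s: 13.82
eef_pos: [575.0, -161.0, 222.2]
ee_rot: [0.705, 0.039, 0.707, -0.038]
ft_force: [-0.3, 0.3, -1.9]
gripper_width: 39.7
```

step_arm(commands=[{"tx": 0,"ty": 0,"tz": 0,"twist": 0},{"tx": 0,"ty": 0,"tz": 0,"twist": 0},{"tx": 0,"ty": 0,"tz": 0,"twist": 0}])

```text
time_s: 14.2
eef_pos: [574.4, -158.5, 224.8]
ee_rot: [0.706, 0.038, 0.706, -0.038]
ft_force: [0.3, 0.2, -1.7]
gripper_width: 40.1
```

Run:
```python
from h import *
from station import viewer
import pickle
go([575.8,-159.5,226],-6.1)
ims=[]
for n,u0,v0 in(("side",230,90),("top",240,130)):
    c=viewer.capture(n); pickle.dump(c,open(n+"1.pkl","wb")); ims.append(cv2.resize(c["pixels"][v0:v0+100,u0:u0+110,::-1],(770 if n=="side" else 400,700 if n=="side" else 364),interpolation=cv2.INTER_CUBIC))
cv2.imwrite("pics/j.png",cv2.resize(ims[0],(660,600)));cv2.imwrite("pics/jt.png",ims[1])
```

```text
t 14.2 tcp [ 574.4 -158.5  224.8] jawyaw -6.11 xaxis [ 0. -0. -1.] q6 -0.359 w 40.1 F [ 0.3  0.2 -1.7]
 -> tx -1.2 ty -0.8 tz 1.5 twist -0.0 (or 180.0)
```

View pics/j.png

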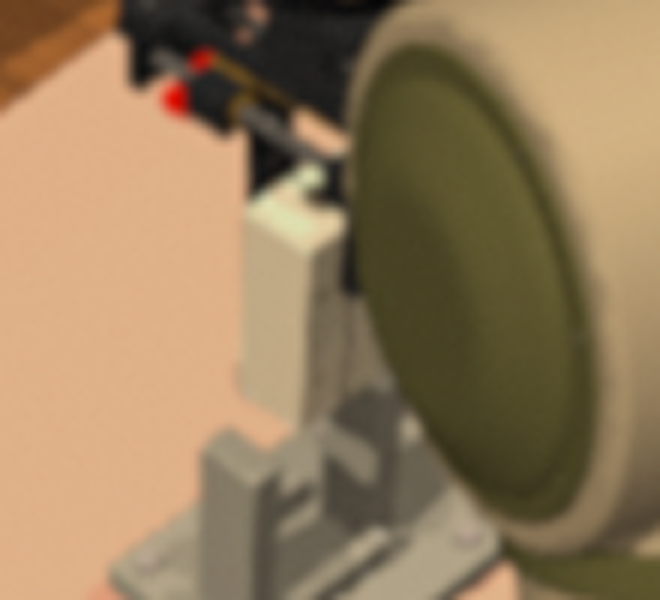

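View pics/jt.png

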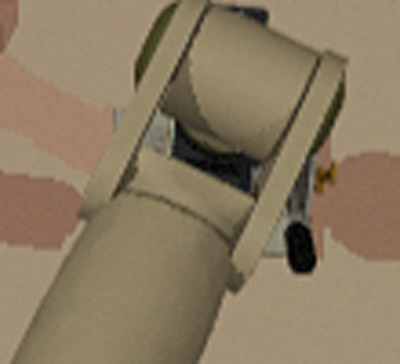

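Run:
```python
from h import *
import pickle
a=np.radians(-6.1);X=np.array([np.cos(a),np.sin(a),0]);Y=np.array([-X[1],X[0],0])
T=np.array([574.4,-158.5,0])
for f in("side0","side1"):
    c=pickle.load(open(f+".pkl","rb"));W=cloud(c)
    L=np.stack([(W-T)@X,(W-T)@Y,W[...,2]],-1)
    # per-pixel normals
    nx=np.gradient(W,axis=1);ny=np.gradient(W,axis=0);N=np.cross(nx,ny);N/=np.linalg.norm(N,axis=-1,keepdims=True)
    ax,ay,az=abs(N@X),abs(N@Y),abs(N[...,2])
    def rep(nm,m,k):
        v=L[m][:,k]; print(f,nm,len(v),np.round(np.percentile(v,[10,50,90]),2) if len(v) else "")
    zz=L[...,2]
    if f=="side1":
        rep("mould +y face y (exp 30)",(ay>.9)&(zz>165)&(zz<245)&(abs(L[...,0])<17)&(abs(L[...,1]-30)<10),1)
        rep("mould -x face x (exp -20)",(ax>.9)&(zz>160)&(zz<245)&(abs(L[...,1])<27)&(abs(L[...,0]+20)<10),0)
        m=(ay>.9)&(zz>165)&(zz<245)&(abs(L[...,1]-30)<10); rep(" face x extent",m,0)
        m=(az>.9)&(abs(zz-258)<8); rep(" top x",m,0);rep(" top y",m,1); rep(" top z",m,2)
    rep("jambA +y face y (exp 53)",(ay>.9)&(zz>40)&(zz<122)&(abs(L[...,0])<16)&(abs(L[...,1]-53)<10),1)
    rep("jambB +y face y (exp -33)",(ay>.85)&(zz>60)&(zz<125)&(abs(L[...,0])<16)&(abs(L[...,1]+33)<10),1)
    rep("jamb -x face x (exp -18)",(ax>.85)&(zz>50)&(zz<122)&(abs(L[...,1])<55)&(abs(L[...,0]+18)<8),0)
    rep("base -x side (exp -65)",(ax>.7)&(zz>3)&(zz<18)&(abs(L[...,0]+65)<8)&(abs(L[...,1])<60),0)
    rep("base +y side (exp 70)",(ay>.7)&(zz>3)&(zz<18)&(abs(L[...,1]-70)<8)&(abs(L[...,0])<60),1)
    m=(az>.9)&(abs(zz-130)<4)&(abs(L[...,0])<30)&(L[...,1]>20)&(L[...,1]<70);rep("jambA top x",m,0);rep("jambA top y",m,1)
```

```text
side0 jambA +y face y (exp 53) 123 [51.27 52.77 54.23]
side0 jambB +y face y (exp -33) 111 [-34.64 -33.29 -31.77]
side0 jamb -x face x (exp -18) 103 [-16.26 -14.85 -13.44]
side0 base -x side (exp -65) 74 [-62.91 -61.92 -60.64]
side0 base +y side (exp 70) 87 [68.14 69.71 70.77]
side0 jambA top x 29 [-11.34   1.17  11.91]
side0 jambA top y 29 [37.45 45.27 49.97]
side1 mould +y face y (exp 30) 179 [28.16 29.58 30.76]
side1 mould -x face x (exp -20) 153 [-19.96 -18.79 -17.43]
side1  face x extent 188 [-1.362e+01  1.000e-02  1.369e+01]
side1  top x 1051 [-573.6  -543.23 -502.29]
side1  top y 1051 [163.33 216.62 309.47]
side1  top z 1051 [254.89 261.26 265.08]
side1 jambA +y face y (exp 53) 117 [51.46 52.79 54.05]
side1 jambB +y face y (exp -33) 89 [-34.82 -33.33 -32.22]
side1 jamb -x face x (exp -18) 102 [-16.1  -14.96 -14.06]
side1 base -x side (exp -65) 74 [-62.66 -61.73 -60.58]
side1 base +y side (exp 70) 94 [68.3  69.75 70.95]
side1 jambA top x 36 [-10.53   2.45  13.96]
side1 jambA top y 36 [38.64 43.6  51.12]
```

```bash
python3 -c "
from h import *
go([576.5,-158.6,205],-6.1)"
```

```text
t 14.3 tcp [ 574.5 -158.7  224.9] jawyaw -6.12 xaxis [ 0.001 -0.    -1.   ] q6 -0.359 w 40.0 F [-0.5 -0.8 -2.5]
 -> tx 19.9 ty 0.4 tz 2.0 twist -0.0 (or 180.0)
```

step_arm(commands=[{"tx": 0,"ty": 0.3,"tz": 2,"twist": 0},{"tx": 12,"ty": 0.3,"tz": 2,"twist": 0},{"tx": 26,"ty": 0.3,"tz": 2,"twist": 0},{"tx": 40,"ty": 0.3,"tz": 2,"twist": 0},{"tx": 40,"ty": 0.3,"tz": 2,"twist": 0}])

```text
time_s: 14.92
eef_pos: [576.1, -159.1, 182.8]
ee_rot: [0.705, 0.038, 0.707, -0.038]
ft_force: [-0.6, 0.3, -1.7]
gripper_width: 39.9
```

```bash
python3 -c "
from h import *
go([576.5,-158.6,145],-6.1)"
```

```text
t 14.93 tcp [ 576.1 -159.1  182.8] jawyaw -6.17 xaxis [-0.003  0.001 -1.   ] q6 -0.358 w 39.9 F [-0.6  0.3 -1.7]
 -> tx 37.8 ty 0.5 tz 0.4 twist -0.1 (or 179.9)
```

step_arm(commands=[{"tx": 10,"ty": 0.4,"tz": 0.2,"twist": 0},{"tx": 22,"ty": 0.4,"tz": 0.2,"twist": 0},{"tx": 34,"ty": 0.4,"tz": 0.2,"twist": 0},{"tx": 40,"ty": 0.4,"tz": 0.2,"twist": 0},{"tx": 40,"ty": 0.4,"tz": 0.2,"twist": 0}])

```text
time_s: 15.55
eef_pos: [576.8, -158.9, 144.0]
ee_rot: [0.706, 0.038, 0.706, -0.038]
ft_force: [0.1, -0.3, -2.1]
gripper_width: 39.8
```

Run:
```python
from h import *
from station import viewer
import pickle
go([576.5,-158.6,122],-6.1)
c=viewer.capture("side");pickle.dump(c,open("side2.pkl","wb"))
cv2.imwrite("pics/k.png",cv2.resize(c["pixels"][100:200,230:340,::-1],(660,600),interpolation=cv2.INTER_CUBIC))
a=np.radians(-6.1);X=np.array([np.cos(a),np.sin(a),0]);Y=np.array([-X[1],X[0],0]);T=np.array([576.5,-158.6,0])
W=cloud(c);L=np.stack([(W-T)@X,(W-T)@Y,W[...,2]],-1)
nx=np.gradient(W,axis=1);ny=np.gradient(W,axis=0);N=np.cross(nx,ny);N/=np.linalg.norm(N,axis=-1,keepdims=True)
ax=abs(N@X);ay=abs(N@Y);zz=L[...,2]
def rep(nm,m,k): v=L[m][:,k];print(nm,len(v),np.round(np.percentile(v,[10,50,90]),2) if len(v) else "")
rep("mould -x face",(ax>.9)&(zz>75)&(zz<170)&(abs(L[...,1])<25)&(abs(L[...,0]+20)<10),0)
rep("mould +y face",(ay>.9)&(zz>140)&(zz<170)&(abs(L[...,0])<17)&(abs(L[...,1]-30)<8),1)
rep("jambA -x",(ax>.85)&(zz>50)&(zz<122)&(L[...,1]>36)&(L[...,1]<52)&(abs(L[...,0]+18)<8),0)
rep("jambB -x",(ax>.85)&(zz>50)&(zz<122)&(L[...,1]<-36)&(L[...,1]>-52)&(abs(L[...,0]+18)<8),0)
rep("jambA +y",(ay>.9)&(zz>40)&(zz<122)&(abs(L[...,0])<16)&(abs(L[...,1]-53)<10),1)
rep("base -x",(ax>.7)&(zz>3)&(zz<18)&(abs(L[...,0]+65)<8)&(abs(L[...,1])<60),0)
rep("lip out -x(-33)",(ax>.7)&(zz>22)&(zz<38)&(abs(L[...,0]+33)<6)&(abs(L[...,1])<30),0)
```

```text
t 15.55 tcp [ 576.8 -158.9  144. ] jawyaw -6.16 xaxis [-0.001  0.    -1.   ] q6 -0.357 w 39.8 F [ 0.1 -0.3 -2.1]
 -> tx 22.0 ty 0.2 tz -0.3 twist -0.1 (or 179.9)
mould -x face 168 [-19.71 -18.44 -17.18]
mould +y face 56 [28.07 29.52 30.9 ]
jambA -x 53 [-17.97 -16.9  -15.35]
jambB -x 12 [-18.47 -17.44 -16.52]
jambA +y 126 [51.41 52.58 53.81]
base -x 77 [-65.02 -63.85 -62.21]
lip out -x(-33) 47 [-33.02 -32.04 -30.54]
```

View pics/k.png

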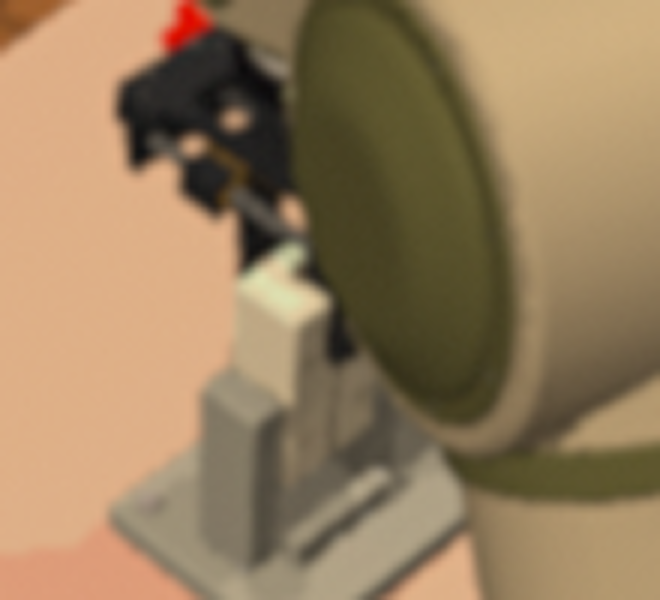

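Side view: the mould is between the jambs and above the lips. It is within 0.6 mm in x and 0.1 mm in y of the pocket centre, so I'll continue down.

step_arm(commands=[{"tx": 9,"ty": 0.1,"tz": -0.4,"twist": 0},{"tx": 19,"ty": 0.1,"tz": -0.4,"twist": 0},{"tx": 29,"ty": 0.1,"tz": -0.4,"twist": 0},{"tx": 35,"ty": 0.1,"tz": -0.4,"twist": 0},{"tx": 38,"ty": 0.1,"tz": -0.4,"twist": 0}])

```text
time_s: 16.23
eef_pos: [576.4, -158.7, 105.9]
ee_rot: [0.706, 0.038, 0.706, -0.038]
ft_force: [-0.5, 0.1, -1.2]
gripper_width: 39.6
```

step_arm(commands=[{"tx": 2.5,"ty": 0,"tz": 0,"twist": 0},{"tx": 5,"ty": 0,"tz": 0,"twist": 0},{"tx": 6.5,"ty": 0,"tz": 0,"twist": 0},{"tx": 7.5,"ty": 0,"tz": 0,"twist": 0},{"tx": 7.5,"ty": 0,"tz": 0,"twist": 0}])

```text
time_s: 16.85
eef_pos: [576.5, -158.8, 98.9]
ee_rot: [0.706, 0.038, 0.706, -0.038]
ft_force: [0.1, 0.3, -1.9]
gripper_width: 39.7
```

step_arm(commands=[{"tx": 0.8,"ty": 0,"tz": 0,"twist": 0},{"tx": 1.5,"ty": 0,"tz": 0,"twist": 0},{"tx": 2,"ty": 0,"tz": 0,"twist": 0},{"tx": 2,"ty": 0,"tz": 0,"twist": 0}])

```text
time_s: 17.35
eef_pos: [576.5, -158.7, 96.9]
ee_rot: [0.706, 0.038, 0.706, -0.038]
ft_force: [0.4, -0.3, -1.9]
gripper_width: 40.2
```

step_arm(commands=[{"tx": 0.5,"ty": 0,"tz": 0,"twist": 0},{"tx": 1,"ty": 0,"tz": 0,"twist": 0},{"tx": 1,"ty": 0,"tz": 0,"twist": 0}])

```text
time_s: 17.73
eef_pos: [576.6, -158.8, 96.5]
ee_rot: [0.706, 0.038, 0.706, -0.038]
ft_force: [-2.7, 0.9, 5.0]
gripper_width: 39.6
```

Contact at 96.5 mm, where 96.4 was expected, so it is seated. I'll release and retreat upward.

step_arm(commands=[{"tx": 0,"ty": 0,"tz": 0,"twist": 0},{"tx": 0,"ty": 0,"tz": 0,"twist": 0},{"tx": 0,"ty": 0,"tz": 0,"twist": 0},{"tx": 0,"ty": 0,"tz": 0,"twist": 0}], jaw=0.9)

```text
time_s: 18.23
eef_pos: [576.5, -158.8, 95.9]
ee_rot: [0.706, 0.038, 0.706, -0.038]
ft_force: [-0.2, -0.4, -0.0]
gripper_width: 77.3
```

step_arm(commands=[{"tx": -20,"ty": 0,"tz": 0,"twist": 0},{"tx": -50,"ty": 0,"tz": 0,"twist": 0},{"tx": -90,"ty": 0,"tz": 0,"twist": 0},{"tx": -140,"ty": 0,"tz": 0,"twist": 0},{"tx": -190,"ty": 0,"tz": 0,"twist": 0}])

```text
time_s: 18.85
eef_pos: [576.3, -158.6, 287.5]
ee_rot: [0.706, 0.038, 0.706, -0.038]
ft_force: [-0.2, -0.6, -0.4]
gripper_width: 79.5
```

```bash
python3 -c "
from h import *
go([440,-20,300],83.9)"
```

```text
t 18.85 tcp [ 576.3 -158.6  287.5] jawyaw -6.16 xaxis [-0.  0. -1.] q6 -0.357 w 79.5 F [-0.2 -0.6 -0.4]
 -> tx -12.5 ty 123.2 tz -150.4 twist 89.9 (or -90.1)
```

step_arm(commands=[{"tx": 0,"ty": 25,"tz": -30,"twist": 10},{"tx": 0,"ty": 50,"tz": -60,"twist": 20},{"tx": 0,"ty": 75,"tz": -90,"twist": 30},{"tx": 0,"ty": 100,"tz": -120,"twist": 40},{"tx": 0,"ty": 123,"tz": -150,"twist": 50}])

```text
time_s: 19.48
eef_pos: [439.6, -19.5, 286.0]
ee_rot: [0.623, 0.335, 0.623, -0.335]
ft_force: [1.0, 0.4, 0.4]
gripper_width: 79.6
```

step_arm(commands=[{"tx": 0,"ty": 0,"tz": 0,"twist": 10},{"tx": 0,"ty": 0,"tz": 0,"twist": 20},{"tx": 0,"ty": 0,"tz": 0,"twist": 30},{"tx": 0,"ty": 0,"tz": 0,"twist": 40},{"tx": 0,"ty": 0,"tz": 0,"twist": 40}])

```text
time_s: 20.1
eef_pos: [440.6, -20.3, 286.0]
ee_rot: [0.473, 0.526, 0.473, -0.526]
ft_force: [0.2, -0.1, 0.1]
gripper_width: 79.3
```

Run:
```python
from h import *
from station import viewer
import pickle
go([490,-240,300],83.9)
for n,u0,v0 in(("side",240,90),("top",270,130)):
    c=viewer.capture(n);pickle.dump(c,open(n+"3.pkl","wb"))
    cv2.imwrite(f"pics/l{n}.png",cv2.resize(c["pixels"][v0:v0+100,u0:u0+120,::-1],(720,600),interpolation=cv2.INTER_CUBIC))
```

```text
t 20.1 tcp [440.6 -20.3 286. ] jawyaw -96.07 xaxis [ 0. -0. -1.] q6 1.364 w 79.3 F [ 0.2 -0.1  0.1]
 -> tx -14.0 ty 72.4 tz 213.2 twist 0.0 (or -180.0)
```

View pics/lside.png

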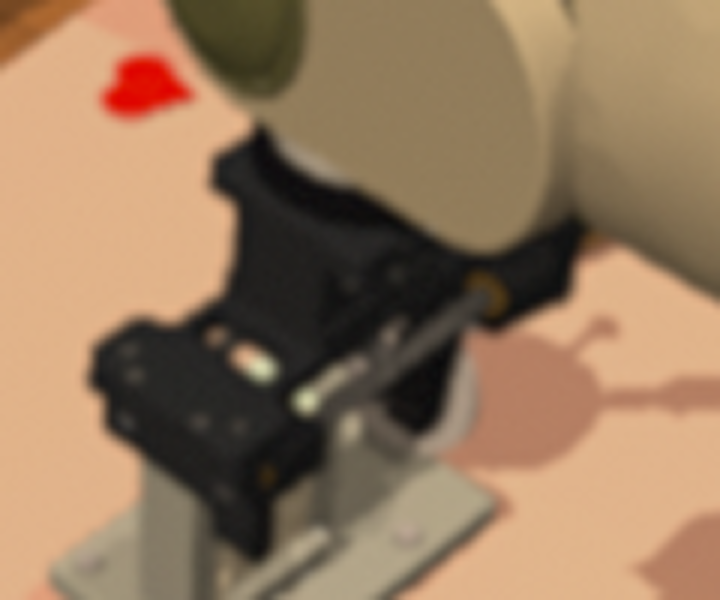

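View pics/ltop.png

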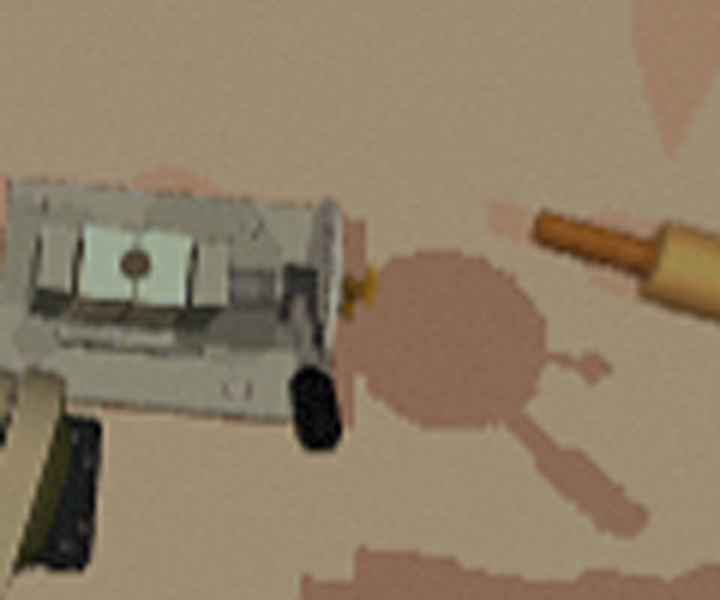

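```bash
cat > ptr.py <<'E'
from h import *
import pickle
a=np.radians(-6.1);X=np.array([np.cos(a),np.sin(a),0]);Y=np.array([-X[1],X[0],0])
CL={"side":np.array([577.45,-159.1,0]),"top":np.array([574.6,-161.9,-1.3])}
def planepts(c,n,uv,off):
    R=ray(c,uv,0);o=c["extrinsics"][:3,3];d=R-o
    C=CL[n]+off*Y; t=((C-o)@Y)/(d@Y); p=o+t[:,None]*d-(CL[n]+[0,0,90]); return p@X,p[:,2]
if __name__=="__main__":
  for n,box in(("side",(300,120,322,142)),("top",(322,165,336,190))):
    c=pickle.load(open(n+"0.pkl","rb"));px=c["pixels"].astype(int);u0,v0,u1,v1=box
    s=px[v0:v1,u0:u1]; 
    hsv=cv2.cvtColor(c["pixels"],cv2.COLOR_RGB2HSV)[v0:v1,u0:u1].astype(int)
    m=(hsv[...,1]>150)&(hsv[...,0]>14)&(hsv[...,0]<32)
    v,u=np.nonzero(m);uv=np.stack([u+u0,v+v0],1)
    print(n);print("\n".join("".join("#" if k else "." for k in r) for r in m))
    x,z=planepts(c,n,uv,-124)
    for q,xx,zz in zip(uv,x,z): print(q,round(xx,1),round(zz,1),"r",round(np.hypot(xx,zz),1),"ang",round(.9+np.arctan2(xx,zz),3))
    for A in(.6,.7,.8,.9,1.0):
        pts=[CL[n]-124*Y+[0,0,90]+r*(np.sin(A-.9)*X+np.cos(A-.9)*np.array([0,0,1])) for r in(60,80)]
        print(A,np.round(proj(c,np.array(pts)),1).tolist())
E
python3 ptr.py
```

```text
side
......................
......................
......................
......................
......................
......................
......................
......................
...........##.........
..........####........
..........####........
..........#####.......
...........####.......
...........##.........
..........##..........
..........##..........
......................
......................
......................
......................
......................
......................
[311 128] -1.0 73.6 r 73.6 ang 0.886
[312 128] -4.5 75.7 r 75.9 ang 0.841
[310 129] 2.0 67.8 r 67.9 ang 0.93
[311 129] -1.5 70.1 r 70.1 ang 0.879
[312 129] -5.0 72.3 r 72.4 ang 0.831
[313 129] -8.4 74.4 r 74.9 ang 0.787
[310 130] 1.5 64.3 r 64.3 ang 0.924
[311 130] -2.0 66.5 r 66.6 ang 0.87
[312 130] -5.5 68.7 r 69.0 ang 0.821
[313 130] -8.9 70.9 r 71.5 ang 0.775
[310 131] 1.1 60.8 r 60.8 ang 0.917
[311 131] -2.5 63.0 r 63.1 ang 0.861
[312 131] -6.0 65.2 r 65.5 ang 0.809
[313 131] -9.5 67.4 r 68.1 ang 0.761
[314 131] -12.9 69.6 r 70.8 ang 0.717
[311 132] -3.0 59.5 r 59.5 ang 0.85
[3
[... 1438 characters left out ...]
331 178] -5.0 68.6 r 68.8 ang 0.827
[332 178] -7.8 86.4 r 86.8 ang 0.811
[327 179] 2.9 -5.9 r 6.6 ang 3.589
[328 179] -0.1 13.8 r 13.8 ang 0.894
[329 179] -3.0 33.1 r 33.2 ang 0.81
[330 179] -5.8 51.8 r 52.1 ang 0.789
[331 179] -8.5 70.0 r 70.5 ang 0.779
[327 180] -0.8 -4.4 r 4.5 ang -2.063
[328 180] -3.7 15.3 r 15.7 ang 0.661
[331 180] -12.0 71.3 r 72.3 ang 0.733
[327 181] -4.5 -2.9 r 5.4 ang -1.252
[328 181] -7.3 16.7 r 18.3 ang 0.487
[327 182] -8.2 -1.4 r 8.3 ang -0.846
[328 182] -11.0 18.2 r 21.2 ang 0.358
0.6 [[330.1, 182.4], [331.0, 183.3]]
0.7 [[330.3, 180.5], [331.3, 180.9]]
0.8 [[330.5, 178.7], [331.6, 178.4]]
0.9 [[330.6, 176.9], [331.8, 175.9]]
1.0 [[330.7, 175.1], [331.9, 173.5]]
```

```bash
cat > lev.py <<'E'
from ptr import *
def lever(c,n,pr=True):
    W=cloud(c);px=c["pixels"].astype(int)
    L=np.stack([(W-CL[n])@X,(W-CL[n])@Y+95,W[...,2]-90-CL[n][2]],-1)
    r=np.hypot(L[...,0],L[...,2])
    m=(px.max(-1)<45)&(r>90)&(r<165)&(abs(L[...,1])<20)
    P=L[m]
    if pr: print(n,len(P),"mean x,y,z",np.round(P.mean(0),1),"r",np.round(r[m].min(),1),np.round(r[m].max(),1),"ang(points)",round(.9+np.arctan2(P[:,0],P[:,2]).mean(),3))
    # silhouette: angle from pixel rays onto lever plane, mid of extreme
    v,u=np.nonzero(m);x,z=planepts(c,n,np.stack([u,v],1),-95)
    A=.9+np.arctan2(x,z);print("  plane angles med",round(np.median(A),3),"r",np.round(np.percentile(np.hypot(x,z),[2,50,98]),1), "line dir",end=" ")
    vx,vz=np.linalg.svd(np.stack([x-x.mean(),z-z.mean()],1))[2][0]; s=np.sign(vz);print(round(.9+np.arctan2(s*vx,s*vz),3))
if __name__=="__main__":
    import sys
    k=sys.argv[1]
    for n in("side","top"): lever(pickle.load(open(n+k+".pkl","rb")),n)
E
python3 lev.py 0
```

```text
side 80 mean x,y,z [-83.2   9.9 110.9] r 105.5 158.6 ang(points) 0.257
  plane angles med 0.244 r [ 94.8 126.5 156.1] line dir 0.264
top 88 mean x,y,z [-77.2   2.2 114. ] r 101.9 160.4 ang(points) 0.307
  plane angles med 0.251 r [ 59.6 126.  198.2] line dir 0.67
```

Both cameras put the lever at about 0.25 rad. The pointer is at about 0.82 (side) to 0.86 (top), near upright. I'll go above the handle to pinch it.

step_arm(commands=[{"tx": 0,"ty": 14,"tz": 43,"twist": 0},{"tx": 0,"ty": 30,"tz": 90,"twist": 0},{"tx": 0,"ty": 46,"tz": 140,"twist": 0},{"tx": 0,"ty": 62,"tz": 185,"twist": 0},{"tx": 20,"ty": 73,"tz": 218,"twist": 0}], jaw=0.65)

```text
time_s: 20.82
eef_pos: [490.3, -247.2, 266.5]
ee_rot: [0.474, 0.526, 0.472, -0.526]
ft_force: [0.9, -0.1, 0.2]
gripper_width: 57.1
```

Run:
```python
from h import *
from station import viewer
go([489.8,-245,173],83.9)
ims=[]
for n,u0,v0 in(("side",270,70),("top",270,130)):
    c=viewer.capture(n)
    ims.append(cv2.resize(c["pixels"][v0:v0+100,u0:u0+100,::-1],(400,400),interpolation=cv2.INTER_CUBIC))
cv2.imwrite("pics/m.png",np.hstack(ims))
```

```text
t 20.82 tcp [ 490.3 -247.2  266.5] jawyaw -96.04 xaxis [ 0.002 -0.002 -1.   ] q6 0.996 w 57.1 F [ 0.9 -0.1  0.2]
 -> tx 93.5 ty -0.9 tz -2.3 twist 0.1 (or -179.9)
```

View pics/m.png

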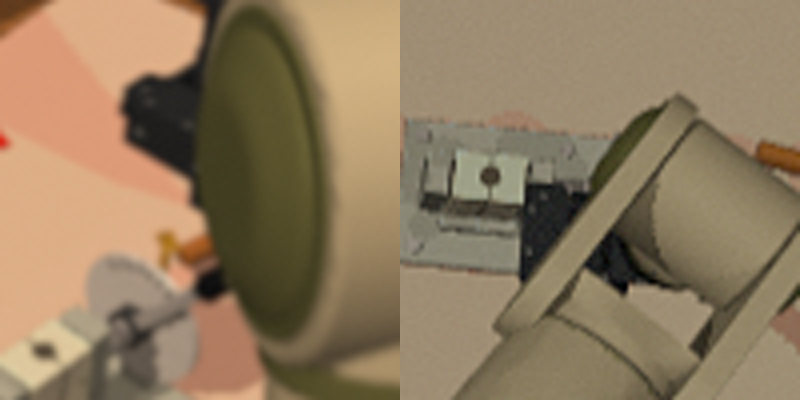

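The views are partly blocked: the handle is at about (210,285) in the side view, under the gripper. I'll descend with small corrections and watch the force.

step_arm(commands=[{"tx": 10,"ty": -1,"tz": -2,"twist": 0},{"tx": 35,"ty": -1,"tz": -2,"twist": 0},{"tx": 60,"ty": -1,"tz": -2,"twist": 0},{"tx": 82,"ty": -1,"tz": -2,"twist": 0},{"tx": 93,"ty": -1,"tz": -2,"twist": 0}])

```text
time_s: 21.55
eef_pos: [488.8, -241.5, 172.4]
ee_rot: [0.473, 0.526, 0.473, -0.526]
ft_force: [0.3, -0.5, 0.2]
gripper_width: 57.3
```

step_arm(commands=[{"tx": 0,"ty": 0,"tz": 0,"twist": 0},{"tx": 0,"ty": 0,"tz": 0,"twist": 0},{"tx": 0,"ty": 0,"tz": 0,"twist": 0},{"tx": 0,"ty": 0,"tz": 0,"twist": 0},{"tx": 0,"ty": 0,"tz": 0,"twist": 0}], jaw=0.1, grip_force=45)

```text
time_s: 22.18
eef_pos: [489.0, -245.2, 173.7]
ee_rot: [-0.474, -0.525, -0.471, 0.527]
ft_force: [-1.0, -11.5, -0.3]
gripper_width: 23.0
```

Run:
```python
from h import *
from station import viewer
go([500,-246,178],83.9)
c=viewer.capture("side")
cv2.imwrite("pics/n.png",cv2.resize(c["pixels"][70:190,250:370,::-1],(600,600),interpolation=cv2.INTER_CUBIC))
```

```text
t 22.18 tcp [ 489.  -245.2  173.7] jawyaw -96.2 xaxis [ 0.001 -0.005 -1.   ] q6 1.003 w 23.0 F [ -1.  -11.5  -0.3]
 -> tx -4.3 ty 11.0 tz -0.4 twist -0.1 (or 179.9)
```

View pics/n.png

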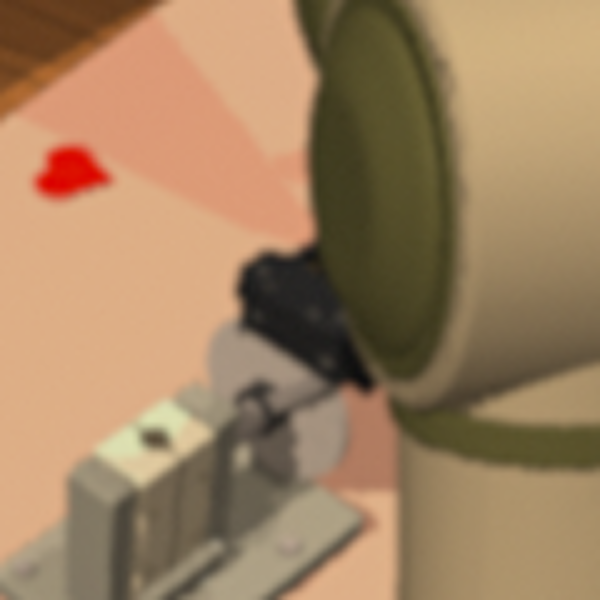

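step_arm(commands=[{"tx": -1,"ty": 2,"tz": 2,"twist": 0},{"tx": -4.5,"ty": 6.5,"tz": 3.5,"twist": 0},{"tx": -8.4,"ty": 12.7,"tz": 3.5,"twist": 0},{"tx": -12,"ty": 19.5,"tz": 3.5,"twist": 0},{"tx": -15.4,"ty": 26.5,"tz": 3.5,"twist": 0}])

```text
time_s: 22.85
eef_pos: [513.7, -248.1, 187.8]
ee_rot: [-0.471, -0.526, -0.474, 0.527]
ft_force: [-6.2, 3.8, -2.7]
gripper_width: 22.9
```

```bash
cat > arc.py <<'E'
from h import *
from station import sensors
import sys
a=np.radians(-6.1);X=np.array([np.cos(a),np.sin(a),0]);Y=np.array([-X[1],X[0],0])
Hn=np.array([576.5,-158.7,90])-95*Y
o=sensors.get_obs();p=o["eef_pos"]+[0,0,19]-Hn
print("local x,y,z",p@X,p@Y,p[2],"r",np.hypot(p@X,p[2]),"ang",.9+np.arctan2(p@X,p[2]),"F",np.round(o["ft_force"],1),"w",o["gripper_width"],"t",o["time_s"])
r=128.8
for A in map(float,sys.argv[1:]): print(A,"ty %.1f tx %.1f"%(r*np.sin(A-.9)-p@X,-(r*np.cos(A-.9)-p[2])))
E
python3 arc.py .6 .7 .8 .84 .87
```

```text
local x,y,z -52.938031778278095 -0.5947683157734374 116.79869952241992 r 128.23560901203112 ang 0.4744536127157709 F [-6.2  3.8 -2.7] w 22.868162347117153 t 22.85
0.6 ty 14.9 tx -6.2
0.7 ty 27.3 tx -9.4
0.8 ty 40.1 tx -11.4
0.84 ty 45.2 tx -11.8
0.87 ty 49.1 tx -11.9
```

step_arm(commands=[{"tx": -4,"ty": 8.5,"tz": -1,"twist": 0},{"tx": -7.5,"ty": 18,"tz": -1,"twist": 0},{"tx": -10,"ty": 28,"tz": -1,"twist": 0},{"tx": -11.2,"ty": 38,"tz": -1,"twist": 0},{"tx": -11.8,"ty": 46,"tz": -1,"twist": 0}])

```text
time_s: 23.48
eef_pos: [559.0, -253.1, 198.9]
ee_rot: [-0.47, -0.525, -0.475, 0.528]
ft_force: [-9.1, -1.1, -2.8]
gripper_width: 22.9
```

step_arm(commands=[{"tx": 0,"ty": 0,"tz": 0,"twist": 0},{"tx": 0,"ty": 0,"tz": 0,"twist": 0}])

```text
time_s: 23.72
eef_pos: [559.8, -253.2, 199.0]
ee_rot: [-0.471, -0.526, -0.473, 0.527]
ft_force: [-3.4, -2.9, -8.5]
gripper_width: 22.9
```

```bash
python3 arc.py .84
python3 - <<'E'
from h import *
from station import viewer
ims=[]
for n,u0,v0 in(("side",270,90),("top",290,130)):
    c=viewer.capture(n)
    ims.append(cv2.resize(c["pixels"][v0:v0+80,u0:u0+80,::-1],(400,400),interpolation=cv2.INTER_CUBIC))
cv2.imwrite("pics/o.png",np.hstack(ims))
E
```

```text
local x,y,z -6.557284772334954 -0.7085625599297202 127.96125464005533 r 128.12915621607198 ang 0.8488004860914953 F [-3.4 -2.9 -8.5] w 22.91368364126185 t 23.725
0.84 ty -1.2 tx -0.6
```

View pics/o.png

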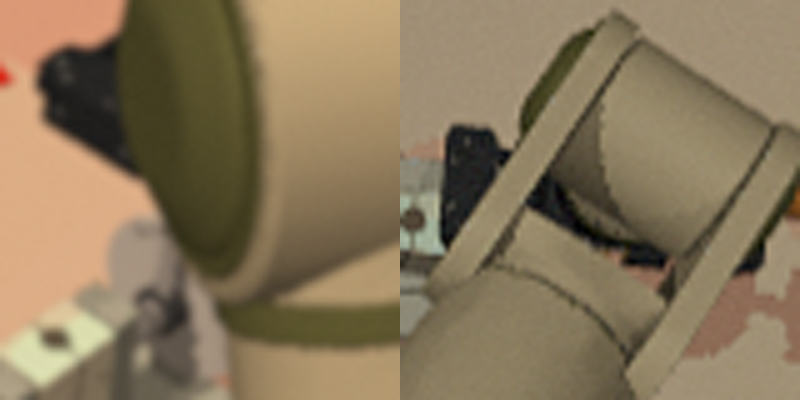

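step_arm(commands=[{"tx": 0,"ty": 0,"tz": 0,"twist": 0},{"tx": 0,"ty": 0,"tz": 0,"twist": 0},{"tx": 0,"ty": 0,"tz": 0,"twist": 0}], jaw=0.55)

```text
time_s: 24.2
eef_pos: [561.3, -253.1, 201.0]
ee_rot: [0.473, 0.526, 0.472, -0.526]
ft_force: [-0.3, 0.1, 0.2]
gripper_width: 48.3
```

step_arm(commands=[{"tx": -15,"ty": 0,"tz": 0,"twist": 0},{"tx": -40,"ty": 0,"tz": 0,"twist": 0},{"tx": -75,"ty": 0,"tz": 0,"twist": 0},{"tx": -90,"ty": -50,"tz": 0,"twist": 0},{"tx": -90,"ty": -110,"tz": 0,"twist": 0}])

```text
time_s: 24.82
eef_pos: [450.8, -241.4, 292.2]
ee_rot: [0.474, 0.526, 0.471, -0.526]
ft_force: [0.0, -0.5, 0.1]
gripper_width: 48.4
```

```bash
python3 -c "
from h import *
go([300,150,290])"
```

```text
t 24.82 tcp [ 450.8 -241.4  292.2] jawyaw -96.12 xaxis [ 0.003 -0.003 -1.   ] q6 0.956 w 48.4 F [ 0.  -0.5  0.1]
 -> tx 0.7 ty -191.7 tz -373.1
```

step_arm(commands=[{"tx": 0,"ty": -40,"tz": 44,"twist": 0},{"tx": 0,"ty": -80,"tz": 88,"twist": 0},{"tx": 0,"ty": -120,"tz": 132,"twist": 0},{"tx": 0,"ty": -160,"tz": 176,"twist": 0},{"tx": 0,"ty": -200,"tz": 220,"twist": 0}])

```text
time_s: 25.45
eef_pos: [227.4, -439.8, 291.6]
ee_rot: [-0.473, -0.526, -0.472, 0.526]
ft_force: [1.7, -0.4, -0.6]
gripper_width: 48.3
```

step_arm(commands=[{"tx": 0,"ty": -30,"tz": 35,"twist": 0},{"tx": 0,"ty": -55,"tz": 66,"twist": 0}])

```text
time_s: 25.7
eef_pos: [165.7, -499.5, 291.5]
ee_rot: [-0.473, -0.526, -0.472, 0.527]
ft_force: [-0.4, 0.0, 0.5]
gripper_width: 48.6
```

```bash
cat > cap.py <<'E'
from h import *
from station import viewer,sensors
import pickle,sys
k=sys.argv[1]
for n,u0,v0 in(("side",270,90),("top",290,140)):
    cs=[viewer.capture(n) for _ in range(4)]; c=cs[0]
    av=np.mean([x["pixels"].astype(float) for x in cs],0); c["pixels"]=np.uint8(av+.5)
    zs=np.stack([x["z_map"] for x in cs]);zs[zs==0]=np.nan;c["z_map"]=np.nan_to_num(np.nanmedian(zs,0)).astype(np.float32)
    pickle.dump(c,open(n+k+".pkl","wb"))
    cv2.imwrite(f"pics/{n}_{k}.png",cv2.resize(c["pixels"][v0:v0+75,u0:u0+75,::-1],(600,600),interpolation=cv2.INTER_CUBIC))
print(sensors.get_obs()["time_s"])
E
python3 cap.py 4; python3 lev.py 4
```

```text
26.1
side 91 mean x,y,z [-15.9   9.2 135.6] r 106.4 155.8 ang(points) 0.782
  plane angles med 0.827 r [ 96.7 127.  154.9] line dir 0.785
top 61 mean x,y,z [-11.9   3.1 148.1] r 111.7 158.4 ang(points) 0.819
  plane angles med 0.833 r [ 44.1 127.2 208.6] line dir 0.763
```

View pics/side_4.png

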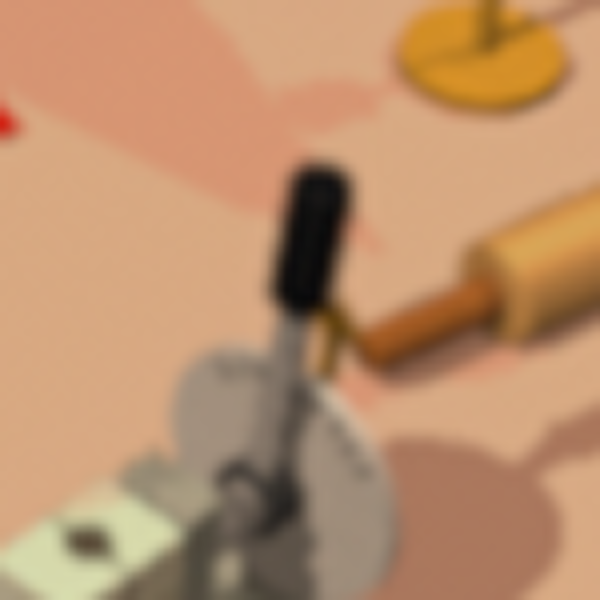

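View pics/top_4.png

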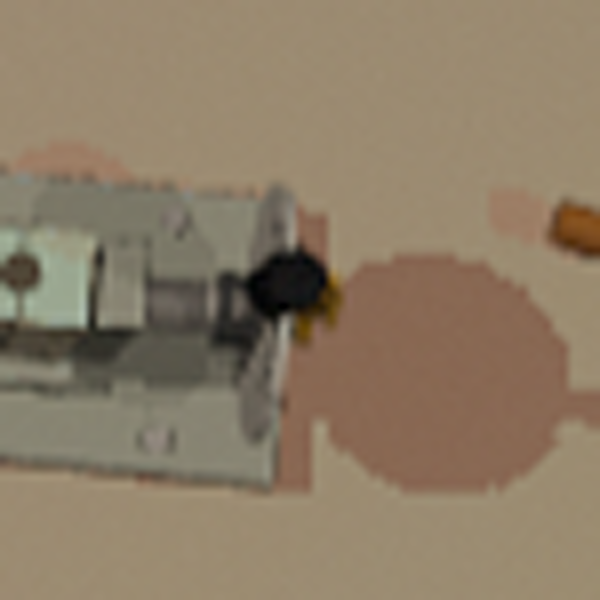

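Run:
```python
import pickle
from h import *
c=pickle.load(open("top4.pkl","rb"))
cv2.imwrite("pics/sh.png",cv2.resize(c["pixels"][155:215,310:400,::-1],(790,527),interpolation=cv2.INTER_CUBIC))
c=pickle.load(open("side4.pkl","rb"))
cv2.imwrite("pics/shs.png",cv2.resize(c["pixels"][110:180,300:390,::-1],(720,560),interpolation=cv2.INTER_CUBIC))
```

```text
(no output)
```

View pics/sh.png

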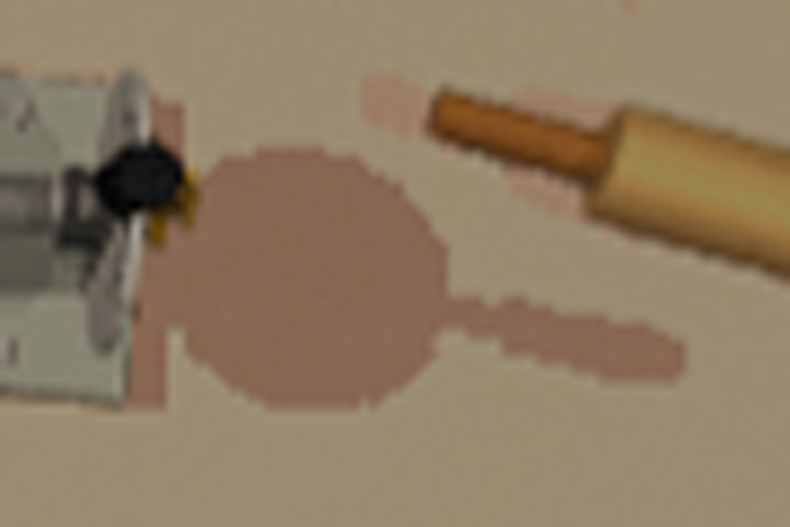

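View pics/shs.png

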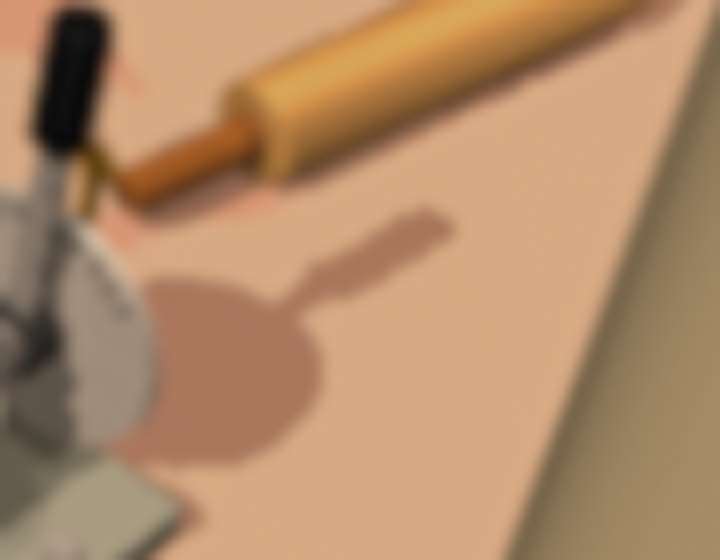

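```bash
cat > shd.py <<'E'
from ptr import *
S=2
def rect(c,n):
    # table patch in clamp-local coords: x -150..100 , y -130..-420 ; 1mm*S px
    z0=-1.3 if n=="top" else .3
    xs=np.arange(-180,120,1/S);ys=np.arange(-130,-420,-1/S)
    gx,gy=np.meshgrid(xs,ys,indexing="ij")
    P=(CL[n]*[1,1,0]+[0,0,z0])+gx[...,None]*X+gy[...,None]*Y
    uv=proj(c,P.reshape(-1,3)).reshape(gx.shape+(2,)).astype(np.float32)
    im=cv2.remap(c["pixels"],uv[...,0],uv[...,1],cv2.INTER_CUBIC)
    return im,gx,gy
if __name__=="__main__":
  for k,n in(("0","top"),("4","top"),("0","side"),("4","side")):
    c=pickle.load(open(n+k+".pkl","rb"));im,gx,gy=rect(c,n)
    cv2.imwrite(f"pics/r{n}{k}.png",im[::-1,:,::-1])
  a=[cv2.imread(f"pics/r{n}{k}.png") for n,k in(("top","0"),("top","4"),("side","0"),("side","4"))]
  b=np.vstack([np.hstack(a[:2]),np.hstack(a[2:])]);print(b.shape);cv2.imwrite("pics/r.png",cv2.resize(b,(580,600)))
E
python3 shd.py
```

```text
(1200, 1160, 3)
```

View pics/r.png

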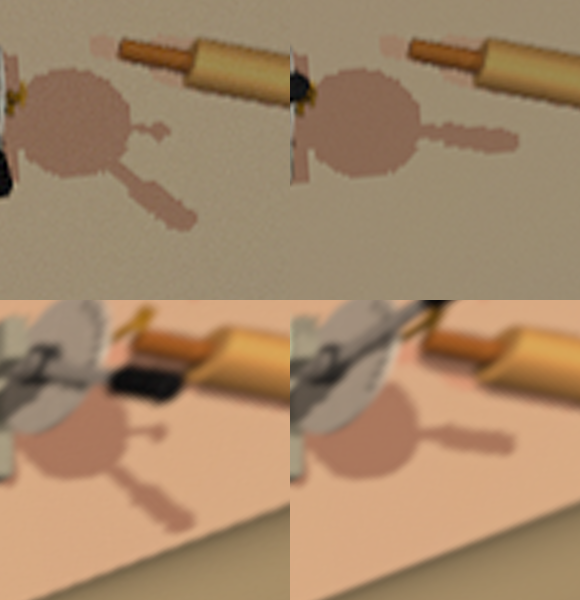

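```bash
cat > shfit.py <<'E'
from shd import *
import sys
def mask(c,n):
    im,gx,gy=rect(c,n); f=im.astype(float)
    bgc=np.median(f[(gx<-120)&(gy<-160)&(gy>-250)],0) if n=="top" else np.median(f[(gx>-80)&(gx<-60)&(gy<-330)&(gy>-380)],0)
    r=f.mean(-1)/bgc.mean(); col=(f[...,2]/f[...,0])
    return im,gx,gy,(r<.86)
def mids(m,gx,gy,xr,yr):
    out=[]
    for j in range(m.shape[1]):
        y=gy[0,j]
        if not(yr[0]<y<yr[1]):continue
        s=m[:,j]&(gx[:,j]>xr[0])&(gx[:,j]<xr[1]); 
        if s.sum()>4: 
            xx=gx[s,j]; out.append((y,(xx.min()+xx.max())/2,xx.max()-xx.min()))
    return np.array(out)
if __name__=="__main__":
  for k,n,ang in(("0","top","ptr"),("4","top","lev"),("0","side","ptr"),("4","side","lev"),("0","top","lev0"),("0","side","lev0")):
    c=pickle.load(open(n+k+".pkl","rb"));im,gx,gy,m=mask(c,n)
    # disc ellipse
    d=m&(gy<-150)&(gy>-262)&(gx>-80)&(gx<60); 
    ext=[gx[d].min(),gx[d].max(),gy[d].min(),gy[d].max()]
    if ang=="lev0": r=mids(m,gx,gy,(-160,-50),(-330,-262))
    else: r=mids(m,gx,gy,(-45,15),(-370,-262))
    p=np.polyfit(r[:,0],r[:,1],1)
    print(n,k,ang,"disc ext",ext,"line slope",p[0].round(4),"x at -262",np.polyval(p,-262).round(2),"y end",r[:,0].min())
    if ang!="lev0":
        print("  ",[(round(a),round(b,1),round(w)) for a,b,w in r[::8]])
E
python3 shfit.py
```

```text
top 0 ptr disc ext [np.float64(-77.0), np.float64(59.5), np.float64(-261.5), np.float64(-150.5)] line slope 0.1222 x at -262 -7.83 y end -299.5
   [(-262, np.float64(-8.0), 5), (-266, np.float64(-7.5), 5), (-270, np.float64(-8.8), 8), (-274, np.float64(-9.2), 8), (-278, np.float64(-10.5), 5), (-282, np.float64(-11.0), 11), (-286, np.float64(-11.8), 16), (-290, np.float64(-11.8), 18), (-294, np.float64(-10.8), 10), (-298, np.float64(-12.0), 6)]
top 4 lev disc ext [np.float64(-57.5), np.float64(59.5), np.float64(-261.5), np.float64(-150.5)] line slope 0.1232 x at -262 -11.63 y end -358.0
   [(-262, np.float64(-11.5), 12), (-266, np.float64(-11.2), 12), (-270, np.float64(-12.5), 15), (-274, np.float64(-13.2), 14), (-278, np.float64(-14.0), 12), (-282, np.float64(-13.0), 14), (-286, np.float64(-15.0), 23), (-290, np.float64(-14.5), 23), (-294, np.float64(-15.5), 19), (-298, np.float64(-16.2), 20), (-302, np.float64(-17.2), 22), (-306, np.float64(-18.0), 19), (-310, np.float64(-18.0), 19), (-314, np.float64(-19.2), 22), (-318, np.float64(-19.0), 23), (-322, np.float64(-18.8), 24), (-326, 
[... 1378 characters left out ...]
p.float64(-22.8), 22), (-338, np.float64(-23.0), 22), (-342, np.float64(-24.0), 22), (-346, np.float64(-24.8), 20), (-350, np.float64(-24.5), 17), (-354, np.float64(-24.5), 2)]
top 0 lev0 disc ext [np.float64(-77.0), np.float64(59.5), np.float64(-261.5), np.float64(-150.5)] line slope 0.5743 x at -262 -67.22 y end -326.5
side 0 lev0 disc ext [np.float64(-79.5), np.float64(59.5), np.float64(-261.5), np.float64(-150.5)] line slope 0.3958 x at -262 -105.65 y end -329.5shfit.py:6: RuntimeWarning: divide by zero encountered in divide
  r=f.mean(-1)/bgc.mean(); col=(f[...,2]/f[...,0])
shfit.py:6: RuntimeWarning: invalid value encountered in divide
  r=f.mean(-1)/bgc.mean(); col=(f[...,2]/f[...,0])
```

```bash
cat > sf2.py <<'E'
from shfit import *
from scipy.optimize import least_squares
import warnings;warnings.filterwarnings("ignore")
def run(n,kp,kl):
    c=pickle.load(open(n+kp+".pkl","rb"));im,gx,gy,m0=mask(c,n)
    cl=pickle.load(open(n+kl+".pkl","rb"));im,gx,gy,ml=mask(cl,n)
    # disc boundary pts: per column top/bottom
    D=[]
    for mm in (m0,ml):
      for j in range(0,m0.shape[1],2):
        y=gy[0,j]
        if not(-245<y<-170): continue
        s=mm[:,j]&(gx[:,j]>-70)&(gx[:,j]<62 if n=="top" else gx[:,j]<25);
        # connected run containing x=-5
        i0=np.argmin(abs(gx[:,j]+8)); 
        if not s[i0]:continue
        i=i0
        while i>0 and s[i-1]:i-=1
        k=i0
        while k<len(s)-1 and s[k+1]:k+=1
        D.append((gx[i,j],y)); 
        if n=="top":D.append((gx[k,j],y))
    D=np.array(D)
    P=mids(m0,gx,gy,(-30,6),(-296,-268));P=P[P[:,2]<20]
    Lv=mids(ml,gx,gy,(-45,10),(-350,-303))
    def shadow_y(): pass
    def res(p):
        sx,sy,yd,x0,Ap,Al=p
        # disc: invert to plate coords
        zz=(D[:,1]-yd)/sy; xx=D[:,0]-x0-zz*sx; rd=np.hypot(xx,zz-90)-55
        def line(A,y0,q):
            h=(q[:,0]-y0)/sy-90; ph=A-.9  # height above hinge
            return q[:,1]-(x0+90*sx+h*(np.tan(ph)+sx))
        rd=np.clip(rd,-4,4)
        return np.r_[rd*np.sqrt(40/len(rd)),line(Ap,-124,P)*np.sqrt(30/len(P)),line(Al,-95,Lv)*np.sqrt(30/len(Lv)),
          (( -95+(90+155.5*np.cos(Al-.9))*sy)-mids(ml,gx,gy,(-45,10),(-380,-303))[:,0].min())*1, (yd+112)*.3, x0*1]
    r=least_squares(res,[0,-1.07,-112,0,.84,.84],loss="soft_l1")
    print(n,kp,kl,"sx,sy,yd,x0,Aptr,Alev",np.round(r.x,3),"cost",round(r.cost,2),"diff lev-ptr",round(r.x[5]-r.x[4],4),len(D),len(P),len(Lv))
if __name__=="__main__":
    run("top","0","4");run("top","3","4");run("side","0","4")
E
python3 sf2.py
```

```text
top 0 4 sx,sy,yd,x0,Aptr,Alev [-4.30000e-02 -1.06800e+00 -1.05252e+02  4.59000e-01  8.21000e-01
  8.13000e-01] cost 59.37 diff lev-ptr -0.0081 296 55 93Traceback (most recent call last):
  File "sf2.py", line 40, in <module>
    run("top","0","4");run("top","3","4");run("side","0","4")
                       ~~~^^^^^^^^^^^^^^^
  File "sf2.py", line 24, in run
    P=mids(m0,gx,gy,(-30,6),(-296,-268));P=P[P[:,2]<20]
                                             ~^^^^^
IndexError: too many indices for array: array is 1-dimensional, but 2 were indexed
```

```bash
python3 - <<'E'
import sf2,pickle
try: sf2.run("side","0","4")
except Exception as e: print(e)
E
# direct: top/side brass in averaged image now vs before + re-render estimate of pointer with subpixel weights
python3 - <<'E'
from ptr import *
for n,k,box in(("side","0",(306,124,318,138)),("top","0",(329,171,335,184)),("side","4",(306,124,320,140))):
    c=pickle.load(open(n+k+".pkl","rb"));u0,v0,u1,v1=box
    f=c["pixels"].astype(float)[v0:v1,u0:u1]
    # brass weight: low blue/red ratio
    br=f[...,2]/f[...,0]; bg=np.median(br[:, [0,-1]]); w=np.clip((bg-br-.12)/.35,0,1)
    vv,uu=np.mgrid[v0:v1,u0:u1]
    uv=np.stack([uu.ravel(),vv.ravel()],1);x,z=planepts(c,n,uv,-124);W=w.ravel()
    r=np.hypot(x,z);g=(r>45)&(r<95)&(W>0)
    A=.9+np.arctan2((W[g]*x[g]).sum(),(W[g]*z[g]).sum())
    print(n,k,"weighted centroid x,z",round((W[g]*x[g]).sum()/W[g].sum(),2),round((W[g]*z[g]).sum()/W[g].sum(),2),"A",round(A,3),"px",W[g].sum().round(1))
E
```

```text
side 0 4 sx,sy,yd,x0,Aptr,Alev [-4.80000e-02 -1.06100e+00 -1.04283e+02 -6.52000e-01  8.25000e-01
  8.14000e-01] cost 36.27 diff lev-ptr -0.0114 148 55 93
side 0 weighted centroid x,z -11.09 65.7 A 0.733 px 24.4
top 0 weighted centroid x,z -2.08 64.99 A 0.868 px 8.3
side 4 weighted centroid x,z -15.09 67.69 A 0.681 px 46.5
```

Both shadow fits agree that the lever is within about 0.01 rad of the pointer. The direct image estimates differ by -0.003 (side) and +0.03 (top). I'll do a last check on the mould and the bystanders before handing in.

```bash
python3 - <<'E'
from h import *
import pickle
for n in("side","top"):
    c0=pickle.load(open(n+"0.pkl","rb"));c=pickle.load(open(n+"4.pkl","rb"));W=cloud(c);px=c["pixels"].astype(int)
    zt=np.nanmedian(W[abs(W[...,2])<12][:,2])
    m=(px[...,2]>.7*px[...,0])&(px.min(-1)>120)&(W[...,0]>540)&(W[...,0]<615)&(W[...,1]>-200)&(W[...,1]<-115)&(W[...,2]>120)
    P=W[m];r=cv2.minAreaRect(P[:,:2].astype(np.float32));print(n,"mould+jamb tops z",np.round(np.percentile(P[:,2]-zt,[5,50,95]),1),np.round(r[0],1),np.round(r[1],1),round(r[2],1))
    d=np.abs(c0["pixels"].astype(int)-px).max(-1)>60
    cv2.imwrite(f"pics/diff{n}.png",np.where(d[...,None],[0,0,255],c["pixels"][:,:,::-1]//2).astype(np.uint8))
a=[cv2.imread(f"pics/diff{n}.png") for n in("side","top")]
cv2.imwrite("pics/diff.png",cv2.resize(np.hstack(a),(800,300)))
E
python3 -c "
import cv2,pickle
import numpy as np
c=pickle.load(open('side4.pkl','rb'))
cv2.imwrite('pics/fin.png',cv2.resize(c['pixels'][:,:,::-1],(800,600)))"
```

```text
side mould+jamb tops z [127.7 130.3 131.7] [ 576.4 -157.4] [85.9 39. ] 82.5
top mould+jamb tops z [127.6 130.  132.7] [ 575.7 -160. ] [79.  37.9] 83.8
```

View pics/diff.png

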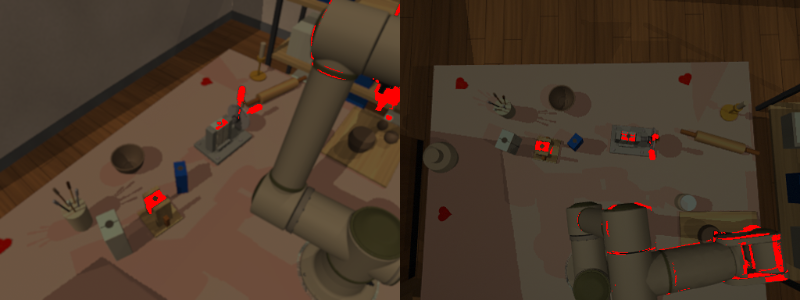

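View pics/fin.png

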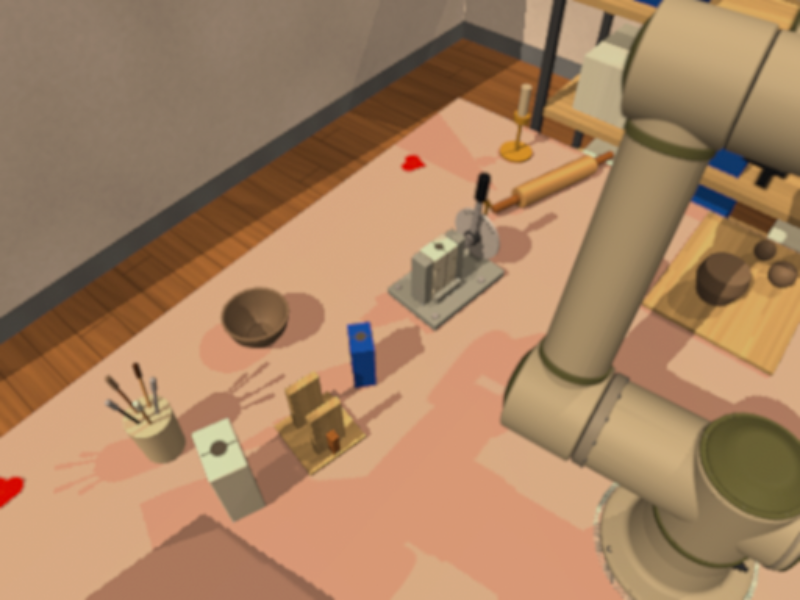

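The mould is seated with its top level with the jambs at 130 mm. The only differences from the first picture are the mould, the lever and the arm. The jars, bowl and pointer have not moved, and the robot touches nothing.

```bash
python3 -c "
from station import finish_job
print(finish_job())"
```

```text
the job is handed in; nothing more can be done
None
```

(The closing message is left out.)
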